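# Park the conveyor roller on the line and chock it

## Task

Roll the blue conveyor roller across the grey mat, without lifting it off the mat, until it lies still on the yellow line: parallel to the line, with the line running under its middle along its whole length. Then set the red chock flat on the mat on either side of the roller, near the middle of its length, with a long side snug and square against the roller, so that the roller is still on the line. Let go of everything, and leave the tools, jar, cup and can where they are.

Things in the scene. Friction and masses are not known exactly. Their poses are not given: they have to be found in the camera images.
- board: Fixed plywood board 340 x 540 mm with a grey mat (320 x 520 mm) on it, 14 mm thick in all, lying on the bench. Origin at the centre of its underside; x across its short side (away from the robot), y along its long side, z up; the mat's upper face is at z = +14 mm.
- line: Yellow line on the mat, 270 mm long, 14 mm wide, flat. Origin at its middle on the mat's upper face; x along the line, y across it (about the way the roller must roll), z up. It lies roughly midway along the board, its yaw a little different from the board's.
- roller: Loose closed roller, about 0.8 kg: blue cylinder with white stripes, 90 mm diameter (too thick to grip), 120 mm long, plus a stub 18 mm thick, 15 mm long on each end. Lies on the mat 110 to 240 mm to either side of the line, within 3 degrees of parallel. Origin: centre, 45 mm above the mat; x: its axis; y, z turn as it rolls. Let go at 50 mm/s it runs on about 5 mm; slower, hardly at all.
- chock: Loose chock, 0.4 kg: red block 90 x 44 mm, 32 mm high; on its centre a square post 24 x 24 mm (flats parallel to the block's sides) up to 125 mm above the underside, to grip. Origin: centre of underside; x along the 90 mm, y along the 44 mm, z up. Stands on the mat across the line from the roller, turned. Touching the roller squarely, its origin is 65 mm from the roller's axis, measured level.
- wrench: Bystander: loose steel wrench about 170 mm long, lying on the far edge of the mat; origin near its middle.
- jar: Bystander: small amber jar 48 mm in diameter, 55 mm high, on a far corner of the mat; origin at the centre of its underside.
- hammer: Bystander: hammer about 260 mm long lying on the bench left of the board; origin near its middle.
- brush: Bystander: brush about 200 mm long lying on the bench right of the board; origin near its middle.
- cup: Bystander: white cup 72 mm in diameter, 85 mm high, right of the board; origin at the centre of its underside.
- can: Bystander: green can 70 mm in diameter, 100 mm high, left of the board; origin at the centre of its underside.
There are look-alikes about, which are no part of the job. Leave any brown or turquoise look-alike of the roller alone.

How it is judged:
By the outcome, as a careful person would: the job done as asked, in the order asked, and still so for the second after the job is handed in, with the robot touching nothing.
It also fails if it takes over 54 s, if anything falls off the work surface, if the arm or the gripper's body presses on something with over 40 N, if the wrist force passes 120 N, or if a joint passes its speed limit or range.

## Robot

A 6-joint arm with a two-finger parallel gripper is mounted at the origin on the work surface. World frame = base frame: x ahead of the robot, y to its left, z up, the work surface at z = 0. Lengths are in m, angles in rad, forces in N, time in s.
With the tool pointing down it reaches from about 0.35 to 0.975 m from the base axis. Payload 4.9 kg.
Tool frame: the origin (TCP) lies midway between the tips of the shut fingers; the grasp point (between the pads) lies 19 mm behind it; z points along the fingers, y is the direction in which the jaws open and shut (so a half turn about z gives the same grasp; the last joint's range is limited). The gripper opens to 85 mm and grips with 20 to 120 N. Pads are 22 mm wide; open, the fingers measure 114 mm over their backs; the gripper's body (76 mm by 85 mm) begins 54 mm behind the grasp point. The pads swing forward as they close: fully open they stand 13 mm farther back than shut.
Start: joints at [0.998, 0.053, 1.613, -0, 1.476, -0.119], TCP at [0.274, 0.562, 0.231] pointing down, gripper open.
Joint ranges: [-3.01, 3.01], [-1.01, 2.22], [0.06, 2.58], [-1.02, 4.17], [0.09, 2.62], [-3.14, 3.14]. Speed limits (rad/s): [2.57, 2.57, 3.14, 3.14, 3.14, 3.14].

## Interface

Orientations are given as a unit quaternion [w, x, y, z].
In Python, from plant import manip, cams gives the robot as it stands.
- The arm moves only by the tool jog_arm, never from a script. Its argument "targets" is a list of rows, each a list of 4 numbers: the shift along the tool's x, y, z in m, then the turn about the tool's z in degrees. A call has 1 to 5 rows; each row is the pose to reach, as a shift and turn from the pose commanded when the call began, along the tool's axes at that moment; what a row does not reach only later rows make up. A row lasts 1/12 s, in which the tool goes at most 41.7 mm and 7.16 degrees, less where a joint would pass 70% of its speed; a pose out of reach is approached as far as the arm can. A call with a gripper value outside its range is refused whole. "fingers" is the opening, from 0 (shut) to 1 (fully open), set as the call begins (left out, the last holds). The fingers move at their own pace and stop on an object; the grip force is fixed at half the most. Time passes only in rows, so rows that repeat a pose let the fingers close. It gives the time, the measured TCP pose, the force and the opening at its end, in the units of the state.
- manip.state(): the state, without advancing time (a new reading comes with each control period).
- cams.grab_frame(name): name is "scene" or "side" or "wrist"; returns the picture (480x640x3 uint8, red, green, blue); there is no depth.
- cams.get_calibration(name): a dict with "camera_matrix" (3x3 intrinsics, pixels), "cam_to_world" (4x4, takes a point from camera to world coordinates). Camera axes: x right, y up, looking along -z (the intrinsics and any distortion apply to the point x, -y, -z); pixel columns grow to the right and rows downward; lengths in m; the calibration is good to about 2 mm. The wrist camera is an equidistant fisheye: a pixel r from the principal point sees the ray r / f radians off the axis. A picture is of the moment at which its call begins: read the wrist's pose just before it. get_calibration takes no time and is no camera call; for the wrist camera it gives the pose at the moment of the call.
- manip.job_done(): hands the job in, once; it reports no verdict.
The state is a dict: "time": time; "joint_pos": joint angles; "joint_vel": joint speeds; "joint_efforts": joint torques, N m; "tool_pos": TCP position; "tool_rot": TCP orientation; "contact_force": force on the tool from outside, world axes, zero at the start; "ft_torque": the same for the moment, N m; "gripper_width": opening from 0.0 (shut) to 1.0 (fully open).
Only numpy, scipy, OpenCV 4.12 (cv2) and the standard library are available. Lean on these libraries where they do the work, as an engineer would, in place of code of your own. Each camera call takes 0.05 s, during which the arm holds its last target. There are 200 camera calls.

## Working session

There is one attempt and no reset: what is moved stays moved. The work goes in short steps, Python scripts to look and compute and a tool call to move; the robot and the scene stay as the last step left them, time stands still between calls to the robot, and variables do not carry over. Pictures are saved under pics/ and viewed, about 8 in all and at most 12, crops included, and the job is handed in when it is done.

Besides the shell and the picture viewer there is one more tool, called after "Request:" as a command line: name --pt "numbers of a row" for each row, then --argument value for the rest. jog_arm: Moves the arm, as the interface text tells. Its arguments: {"type":"object","properties":{"targets":{"type":"array"},"fingers":{"type":"number"}},"required":["targets"]}

```bash
ls; mkdir -p pics
python3 - <<'E'
from plant import manip, cams
import cv2, numpy as np
s=manip.state(); print(s['time'],s['tool_pos'],s['tool_rot'],s['gripper_width'])
ims=[]
for n in ('scene','side'):
    im=cams.grab_frame(n); cv2.imwrite(f'pics/{n}0.png',im[:,:,::-1])
    c=cams.get_calibration(n); print(n,{k:np.round(v,4).tolist() if not isinstance(v,str) else v for k,v in c.items()})
c=cams.get_calibration('wrist');print({k:np.round(v,4).tolist() if not isinstance(v,str) else v for k,v in c.items()})
E
```

```text
pics
0.0 [0.27364952 0.56121337 0.2300617 ] [-3.55452239e-04  2.24953953e-01  9.74368842e-01 -9.75717692e-04] 0.9993934619329157
scene {'camera_matrix': [[464.1096, 0.0, 318.6131], [0.0, 464.1096, 243.737], [0.0, 0.0, 1.0]], 'cam_to_world': [[-0.7884, -0.4851, 0.3783, 0.9294], [0.6151, -0.6138, 0.4949, 0.6502], [-0.0078, 0.6228, 0.7823, 1.055], [0.0, 0.0, 0.0, 1.0]]}
side {'camera_matrix': [[474.3075, 0.0, 322.8912], [0.0, 474.3075, 239.3595], [0.0, 0.0, 1.0]], 'cam_to_world': [[0.953, 0.189, -0.2367, 0.1448], [-0.3022, 0.6487, -0.6985, -0.8697], [0.0216, 0.7372, 0.6753, 0.928], [0.0, 0.0, 0.0, 1.0]]}
{'camera_matrix': [[371.6483, 0.0, 319.1167], [0.0, 371.6483, 241.1622], [0.0, 0.0, 1.0]], 'cam_to_world': [[0.4375, -0.8499, -0.2937, 0.198], [0.8992, 0.413, 0.1445, 0.5997], [-0.0015, -0.3273, 0.9449, 0.3717], [0.0, 0.0, 0.0, 1.0]]}
```

View pics/scene0.png

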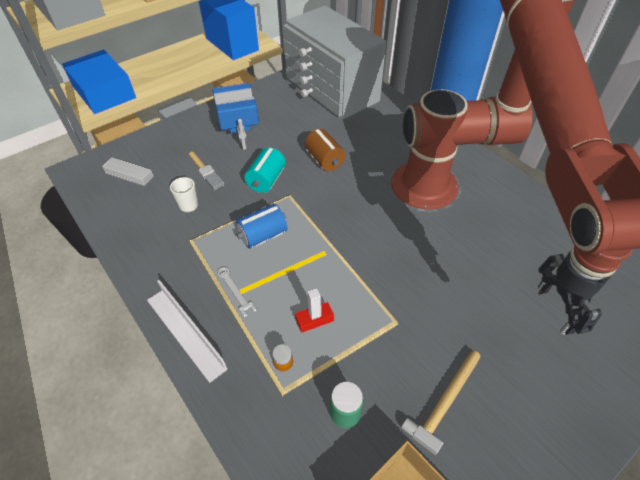

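View pics/side0.png

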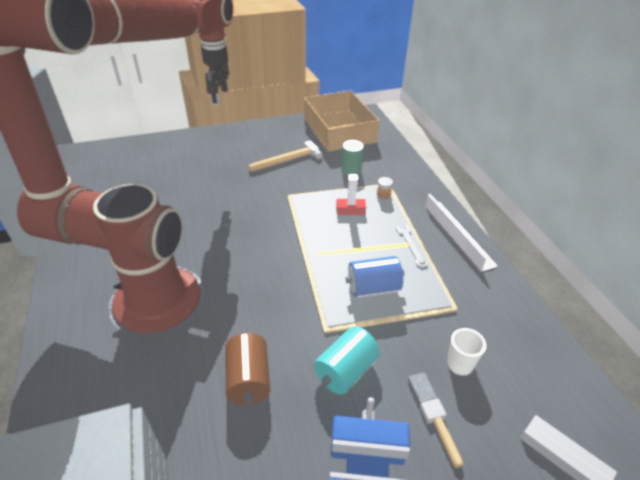

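The scene view shows the roller at about (262,226), the yellow line from (242,291) to (326,254), and the chock at (315,318) with its white post top near (314,294). The side view has the roller at (376,276), the line at y≈248 and the chock at (351,207).

```bash
cat > h.py <<'E'
from plant import manip, cams
import cv2, numpy as np
def rays(cal,uv):
    K=np.array(cal['camera_matrix']);T=np.array(cal['cam_to_world'])
    p=(np.atleast_2d(uv).astype(float)-K[:2,2])/K[0,0]
    if cal.get('fish'):
        r=np.hypot(*p.T); s=np.where(r>1e-9,np.sin(r)/np.maximum(r,1e-9),1)
        d=np.c_[p[:,0]*s,-p[:,1]*s,-np.cos(r)]
    else: d=np.c_[p[:,0],-p[:,1],-np.ones(len(p))]
    d=d@T[:3,:3].T
    return T[:3,3],d/np.linalg.norm(d,axis=1)[:,None]
def onz(cal,uv,z):
    o,d=rays(cal,uv); return o+d*((z-o[2])/d[:,2])[:,None]
def tri(c1,u1,c2,u2):
    o1,d1=rays(c1,u1);o2,d2=rays(c2,u2);d1=d1[0];d2=d2[0]
    st=np.linalg.lstsq(np.c_[d1,-d2],o2-o1,rcond=None)[0]
    a,b=o1+st[0]*d1,o2+st[1]*d2
    return (a+b)/2,np.linalg.norm(a-b)
def grab(n,save=None):
    cal=dict(cams.get_calibration(n)); im=cams.grab_frame(n)
    if n=='wrist': cal['fish']=1
    if save: cv2.imwrite('pics/'+save,im[:,:,::-1])
    return cal,im
def mask(im,col,roi=None):
    h=cv2.cvtColor(im,cv2.COLOR_RGB2HSV)
    lo,hi={'yellow':((22,150,110),(33,255,255)),'red':((0,160,90),(6,255,255)),'blue':((106,110,40),(122,255,255))}[col]
    m=cv2.inRange(h,lo,hi)
    if col=='red': m|=cv2.inRange(h,(174,160,90),(180,255,255))
    if roi: z=np.zeros_like(m);x0,y0,x1,y1=roi;z[y0:y1,x0:x1]=m[y0:y1,x0:x1];m=z
    return m
def big(m):
    c=max(cv2.findContours(m,cv2.RETR_EXTERNAL,cv2.CHAIN_APPROX_NONE)[0],key=cv2.contourArea)
    return c[:,0,:]
def line_on(cal,pts,z):
    P=onz(cal,pts,z)[:,:2]; (cx,cy),(w,h),a=cv2.minAreaRect((P*1000).astype(np.float32))
    bx=cv2.boxPoints(((cx,cy),(w,h),a)); e1,e2=bx[1]-bx[0],bx[2]-bx[1]
    e=e1 if np.linalg.norm(e1)>np.linalg.norm(e2) else e2
    if e[0]<0:e=-e
    return np.array([cx,cy])/1000,np.degrees(np.arctan2(e[1],e[0])),(w,h)
E
python3 - <<'E'
from h import *
C={};I={}
for n in('scene','side'):
    C[n]=dict(cams.get_calibration(n)); I[n]=cv2.imread(f'pics/{n}0.png')[:,:,::-1].copy()
roiL={'scene':(225,240,340,300),'side':(310,238,415,262)}
roiR={'scene':(230,200,295,250),'side':(340,250,412,300)}
roiC={'scene':(290,280,340,335),'side':(325,170,375,220)}
ends={};cen={}
for n in C:
    m=mask(I[n],'yellow',roiL[n]); p=big(m); print(n,'line',line_on(C[n],p,.014))
    q=p[[p[:,0].argmin(),p[:,0].argmax()]].astype(float); ends[n]=q
    mb=mask(I[n],'blue',roiR[n]); pb=np.argwhere(mb)[:,::-1]
    print(n,'blue n',len(pb),'bbox',pb.min(0),pb.max(0),'centroid@.059',onz(C[n],pb.mean(0),.059)[0]); cen[n]=pb.mean(0)
    pr=big(mask(I[n],'red',roiC[n])); print(n,'red',line_on(C[n],pr,.046),'bbox',pr.min(0),pr.max(0))
    x0,y0,x1,y1=roiC[n]; g=I[n][y0:y1,x0:x1].min(2)>205
    w=np.argwhere(g)[:,::-1]+[x0,y0]; print(n,'white',len(w),w.min(0),w.max(0)); t=w[w[:,1]<w[:,1].min()+6].mean(0);print(' top',t,onz(C[n],t,.139))
    ends[n+'t']=t
print('tri line ends',tri(C['scene'],ends['scene'][0],C['side'],ends['side'][1]),tri(C['scene'],ends['scene'][1],C['side'],ends['side'][0]))
print('roller',tri(C['scene'],cen['scene'],C['side'],cen['side']),'post',tri(C['scene'],ends['scenet'],C['side'],ends['sidet']))
big_=[cv2.resize(I[n][y0-15:y1+15,x0-15:x1+15],(390,420),interpolation=cv2.INTER_CUBIC) for n,(x0,y0,x1,y1) in (('scene',roiC['scene']),('side',roiR['side']))]
cv2.imwrite('pics/crops.png',np.hstack(big_)[:,:,::-1])
E
```

```text
scene line (array([0.56073553, 0.00869699]), np.float32(-8.115143), (14.405040740966797, 258.65032958984375))
scene blue n 357 bbox [236 204] [286 247] centroid@.059 [ 0.53256573 -0.1366443   0.059     ]
scene red (array([0.59035889, 0.1862959 ]), np.float32(-16.362247), (56.57346725463867, 91.26158905029297)) bbox [295 303] [333 331]
scene white 222 [310 290] [319 317]
 top [314.18604651 293.02325581] [[0.58464753 0.17992405 0.139     ]]Traceback (most recent call last):
  File "<stdin>", line 10, in <module>
  File "h.py", line 32, in big
    c=max(cv2.findContours(m,cv2.RETR_EXTERNAL,cv2.CHAIN_APPROX_NONE)[0],key=cv2.contourArea)
ValueError: max() iterable argument is empty
```

```bash
sed -i "s/(22,150,110),(33,255,255)/(20,70,110),(35,255,255)/; s/(0,160,90)/(0,120,70)/; s/(174,160,90)/(174,120,70)/; s/(106,110,40)/(104,80,30)/; s/(122,255,255)/(124,255,255)/" h.py
cat > m0.py <<'E'
from h import *
C={};I={}
for n in('scene','side'):
    C[n]=dict(cams.get_calibration(n)); I[n]=cv2.imread(f'pics/{n}0.png')[:,:,::-1].copy()
roiL={'scene':(225,240,340,300),'side':(310,238,415,262)}
roiR={'scene':(230,200,295,250),'side':(340,250,412,300)}
roiC={'scene':(290,280,340,335),'side':(325,170,375,220)}
E={}
for n in C:
    p=big(mask(I[n],'yellow',roiL[n])); print(n,'line',line_on(C[n],p,.014)); E[n]=p[[p[:,0].argmin(),p[:,0].argmax()]]
    pb=np.argwhere(mask(I[n],'blue',roiR[n]))[:,::-1]; hb=cv2.convexHull(pb.astype(np.int32))
    M=cv2.moments(hb); c=np.array([M['m10'],M['m01']])/M['m00']; E[n+'r']=c
    print(n,'blue',len(pb),pb.min(0),pb.max(0),onz(C[n],c,.059)[0])
    pr=big(mask(I[n],'red',roiC[n])); print(n,'red',line_on(C[n],pr,.046),pr.min(0),pr.max(0))
    x0,y0,x1,y1=roiC[n]; w=np.argwhere(I[n][y0:y1,x0:x1].min(2)>190)[:,::-1]+[x0,y0]
    t=w[w[:,1]<w[:,1].min()+6].mean(0); E[n+'t']=t; print(n,'top',t,onz(C[n],t,.139)[0])
print('tri line ends',tri(C['scene'],E['scene'][0],C['side'],E['side'][1]),tri(C['scene'],E['scene'][1],C['side'],E['side'][0]))
for k in 'rt': print(k,tri(C['scene'],E['scene'+k],C['side'],E['side'+k]))
s=manip.state();from scipy.spatial.transform import Rotation as R
print(R.from_quat(np.roll(s['tool_rot'],-1)).as_matrix().round(3).tolist())
E
python3 m0.py
```

```text
scene line (array([0.56055127, 0.0092479 ]), np.float32(-8.160712), (19.05698585510254, 261.717529296875))
scene blue 1173 [236 204] [287 247] [ 0.53217569 -0.13487271  0.059     ]
scene red (array([0.59089282, 0.18665051]), np.float32(-16.350351), (57.77367401123047, 92.31925964355469)) [295 302] [333 332]
scene top [313.46153846 291.98076923] [0.58422575 0.17661081 0.139     ]
side line (array([0.54704419, 0.01234731]), np.float32(-16.29206), (4.061129570007324, 19.684528350830078))
side blue 1309 [350 256] [402 295] [ 0.53785823 -0.13541257  0.059     ]
side red (array([0.55822754, 0.17848962]), np.float32(73.95594), (33.944515228271484, 32.9222526550293)) [337 200] [348 207]
side top [352.5       176.5862069] [0.58454384 0.17809958 0.139     ]
tri line ends (array([ 0.623933  , -0.0008837 , -0.00132302]), np.float64(0.13124953322199712)) (array([0.48837246, 0.02559749, 0.03639378]), np.float64(0.09919566045577667))
r (array([ 0.53497387, -0.13519858,  0.06016492]), np.float64(0.00528850329622958))
t (array([0.58431203, 0.17705151, 0.1397041 ]), np.float64(0.00038667541231859133))
[[-0.899, 0.438, -0.001], [0.438, 0.899, -0.002], [0.0, -0.002, -1.0]]
```

Checks: roller axis at z=0.060 and post top at 0.140, both as expected. The line is at about (0.561,0.009), yaw −8.2°. I'll fly to behind the roller.

Request:
jog_arm --pt "-0.028 -0.029 0 0" --pt "-0.056 -0.058 0 0" --pt "-0.084 -0.086 0 0" --pt "-0.111 -0.115 0 0" --pt "-0.139 -0.144 0 0" --fingers 0.6

```text
time: 0.52
tool_pos: [0.3356, 0.3696, 0.2306]
tool_rot: [-0.0, 0.224, 0.974, -0.0]
contact_force: [0.6, -0.0, 0.6]
gripper_width: 0.599
```

Request:
jog_arm --pt "-0.028 -0.029 0 0" --pt "-0.056 -0.058 0 0" --pt "-0.084 -0.086 0 0" --pt "-0.111 -0.115 0 0" --pt "-0.139 -0.144 0 0"

```text
time: 0.93
tool_pos: [0.3973, 0.1792, 0.2309]
tool_rot: [-0.0, 0.225, 0.974, 0.0]
contact_force: [0.3, 0.3, -0.2]
gripper_width: 0.6
```

Request:
jog_arm --pt "-0.028 -0.029 0 0" --pt "-0.056 -0.058 0 0" --pt "-0.084 -0.086 0 0" --pt "-0.111 -0.115 0 0" --pt "-0.139 -0.144 0 0"

```text
time: 1.35
tool_pos: [0.4592, -0.0113, 0.231]
tool_rot: [-0.0, 0.225, 0.974, 0.0]
contact_force: [0.5, 0.1, -0.0]
gripper_width: 0.603
```

Request:
jog_arm --pt "-0.028 -0.029 0 7" --pt "-0.056 -0.058 0 14" --pt "-0.084 -0.086 0 21" --pt "-0.111 -0.115 0 28" --pt "-0.139 -0.144 0 35"

```text
time: 1.77
tool_pos: [0.5211, -0.2016, 0.2307]
tool_rot: [-0.0, 0.51, 0.86, 0.0]
contact_force: [-0.1, -0.1, 0.2]
gripper_width: 0.599
```

Request:
jog_arm --pt "0 0 0 7" --pt "0 0 0 14" --pt "0 0 0 21" --pt "0 0 0 28" --pt "0 0 0 35"

```text
time: 2.18
tool_pos: [0.5208, -0.1998, 0.2305]
tool_rot: [-0.001, 0.745, 0.667, -0.0]
contact_force: [-0.5, 0.6, 0.6]
gripper_width: 0.602
```

```bash
cat > look.py <<'E'
import sys
from h import *
from scipy.spatial.transform import Rotation as R
s=manip.state(); cal,im=grab('wrist',sys.argv[1])
print(s['time'],s['tool_pos'].round(4) if hasattr(s['tool_pos'],'round') else s['tool_pos'],s['gripper_width'],s['contact_force'])
m=R.from_quat(np.roll(s['tool_rot'],-1)).as_matrix(); print('tool y yaw',np.degrees(np.arctan2(m[1,1],m[0,1])),'tilt',m[:,2])
E
python3 look.py w1.png
```

```text
2.1833 [ 0.5208 -0.1998  0.2305] 0.602392768581103 [-0.47154769  0.61316152  0.55746147]
tool y yaw -6.370607506270954 tilt [-1.20876314e-03  6.75095078e-04 -9.99999042e-01]
```

View pics/w1.png

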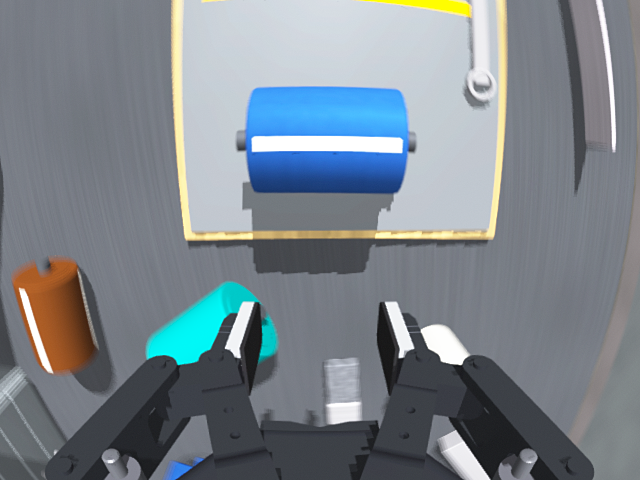

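The wrist view shows the roller at (328,140) with its stubs at (241,140) and (412,141). The line is at the top edge, and the fingers are at rows 300–390, well clear behind the roller.

```bash
cat >> h.py <<'E'
def roller_wrist(cal,im,za=.059):
    """axis point/dir from the silhouette's two long tangent planes (bisector plane cut at axis height)"""
    m=mask(im,'blue'); m=cv2.morphologyEx(m,cv2.MORPH_CLOSE,np.ones((25,9),np.uint8)); p=big(m)
    x0,x1=p[:,0].min(),p[:,0].max(); N=[]
    cols=np.arange(int(x0+.2*(x1-x0)),int(x1-.2*(x1-x0)),2)
    T=np.array([[c,p[p[:,0]==c][:,1].min()-.5] for c in cols]);B=np.array([[c,p[p[:,0]==c][:,1].max()+.5] for c in cols])
    for q in(T,B):
        o,d=rays(cal,q); n=np.linalg.svd(d)[2][2]; N.append(n*np.sign(n[np.argmax(abs(n[:2]))]))
    n1,n2=N
    if n1@n2<0:n2=-n2
    b=n1+n2; b/=np.linalg.norm(b); u=np.cross(b,[0,0,1]); u/=np.linalg.norm(u); u*=np.sign(u[0])
    full=np.degrees(np.arccos(np.clip(n1@n2,-1,1)))
    mid=[[x0,(T[0,1]+B[0,1])/2],[x1,(T[-1,1]+B[-1,1])/2]]; E=onz(cal,mid,za); c=E.mean(0)
    h=b[:2]; c2=c[:2]+h*((b@cal['cam_to_world'][:3,3]-b[2]*za)-h@c[:2])/(h@h)
    dist=np.linalg.norm(np.cross(u,np.r_[c2,za]-cal['cam_to_world'][:3,3]))
    return c2,np.degrees(np.arctan2(u[1],u[0])),dict(tiprows=(T[0,1],T[-1,1],B[0,1],B[-1,1]),rad=dist*np.sin(np.radians(full/2)),cols=(x0,x1),len=np.linalg.norm(E[1]-E[0]))
def line_wrist(cal,im,z=.014,hide=2):
    m=mask(im,'yellow'); n,l,st,_=cv2.connectedComponentsWithStats(m)
    P=[]
    k=[i for i in range(1,n) if st[i,4]>60]
    for i in k:
        ys,xs=np.nonzero(l==i)
        Q=onz(cal,np.c_[xs,ys],z)[:,:2]; P.append(Q)
    return P
E
python3 - <<'E'
from h import *
import pickle
im=cv2.imread('pics/w1.png')[:,:,::-1].copy();cal=dict(cams.get_calibration('wrist'));cal['fish']=1
print(roller_wrist(cal,im))
for Q in line_wrist(cal,im): print(len(Q),line_on(cal,np.zeros((1,2)),0)[0] if 0 else Q.mean(0),Q.min(0),Q.max(0),np.degrees(np.arctan(np.polyfit(*Q.T,1)[0])))
E
```

```text
(array([ 0.53523364, -0.13350845]), np.float64(-6.777453879009079), {'tiprows': (np.float64(86.5), np.float64(87.5), np.float64(192.5), np.float64(193.5)), 'rad': np.float64(0.04488763492723043), 'cols': (np.int32(245), np.int32(409)), 'len': np.float64(0.13890713836595214)})
4433 [ 0.54358606 -0.16582336] [ 0.3751362  -0.25464106] [0.73490503 0.03123218] -2.3505352370274815
845 [ 0.65523035 -0.00838987] [ 0.57942031 -0.02052531] [ 0.69393249 -0.00152982] -5.020787136260813
```

Request:
jog_arm --pt "-0.015 0.007 0.02 0.4" --pt "-0.015 0.007 0.06 0.4" --pt "-0.015 0.007 0.1 0.4" --pt "-0.015 0.007 0.14 0.4" --pt "-0.015 0.007 0.17 0.4"

```text
time: 2.65
tool_pos: [0.5247, -0.2143, 0.0574]
tool_rot: [-0.002, 0.745, 0.668, -0.001]
contact_force: [0.3, 0.2, 0.2]
gripper_width: 0.599
```

Request:
jog_arm --pt "0 0 0.015 0" --pt "0.004 0 0.015 0" --pt "0.01 0 0.015 0" --pt "0.014 0 0.015 0" --pt "0.018 0 0.015 0"

```text
time: 3.07
tool_pos: [0.5302, -0.1976, 0.0487]
tool_rot: [0.002, 0.745, 0.667, 0.001]
contact_force: [0.3, -0.2, 0.3]
gripper_width: 0.598
```

```bash
sed -i "s/(20,70,110),(35,255,255)/(20,190,110),(35,255,255)/" h.py
cat >> look.py <<'E'
c,yaw,info=roller_wrist(cal,im); print('roller',c.round(4),yaw.round(2),'rad',info['rad'].round(4),'len',info['len'].round(3))
P=line_wrist(cal,im)
if P:
    Q=np.vstack(P); a,k,ab=line_on(cal,np.zeros((1,2)),1) if 0 else (0,0,0)
    sl,b=np.polyfit(*Q.T,1)
    for _ in range(4):
        r=Q[:,1]-sl*Q[:,0]-b; g=abs(r)<.010; sl,b=np.polyfit(*Q[g].T,1)
    ly=np.arctan(sl); n=np.array([-np.sin(ly),np.cos(ly)])
    print('line yaw',np.degrees(ly).round(2),'y at x=.56',sl*.56+b,'x range',Q[g][:,0].min().round(3),Q[g][:,0].max().round(3),'resid',abs(r[g]).max(),'n',g.sum())
    print('roller to line along n:',n@(np.array([0,b])-c),'yaw err',yaw-np.degrees(ly))
E
python3 look.py w2.png
```

```text
3.0667 [ 0.5302 -0.1976  0.0487] 0.5983753787641594 [ 0.27941974 -0.1828184   0.31640974]
tool y yaw -6.338328965444412 tilt [ 0.00357651 -0.00181926 -0.99999195]
roller [ 0.5313 -0.1326] -5.81 rad 0.0446 len 0.175
```

View pics/w2.png

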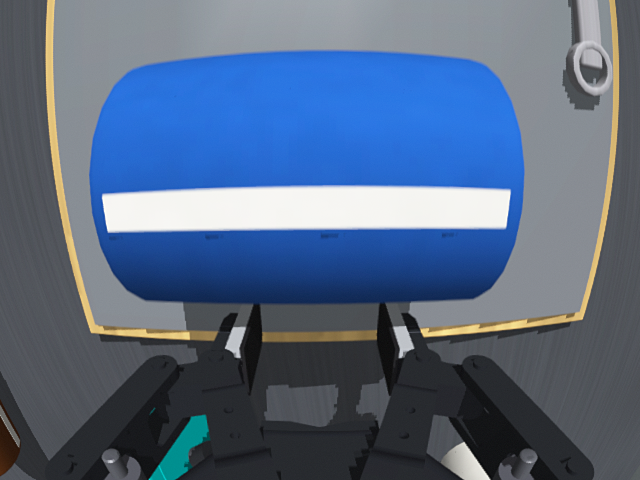

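Fingers sit symmetric just behind the roller (contact row ≈303), clear of the stubs. Now the rolling, turning gradually to the line's yaw.

Request:
jog_arm --pt "0.003 0 0 0" --pt "0.006 0 0 0" --pt "0.009 0 0 0" --pt "0.012 0 0 0.2" --pt "0.016 0 0 0.4"

```text
time: 3.53
tool_pos: [0.5305, -0.1815, 0.0466]
tool_rot: [0.0, 0.748, 0.664, 0.0]
contact_force: [0.8, -0.5, -0.1]
gripper_width: 0.597
```

Request:
jog_arm --pt "0.004 0 0 0" --pt "0.008 0 0 0" --pt "0.012 0 0 0.2" --pt "0.016 0 0 0.2" --pt "0.02 0 0 0.4"

```text
time: 3.95
tool_pos: [0.5327, -0.1613, 0.0462]
tool_rot: [-0.0, 0.75, 0.661, -0.0]
contact_force: [-0.5, -0.1, -0.1]
gripper_width: 0.599
```

Request:
jog_arm --pt "0.004 0 0 0" --pt "0.008 0 0 0" --pt "0.012 0 0 0.2" --pt "0.016 0 0 0.2" --pt "0.02 0 0 0.4"

```text
time: 4.37
tool_pos: [0.5353, -0.1415, 0.0463]
tool_rot: [0.0, 0.752, 0.659, -0.0]
contact_force: [0.1, -0.9, 0.1]
gripper_width: 0.598
```

Request:
jog_arm --pt "0.004 0 0 0" --pt "0.008 0 0 0" --pt "0.012 0 0 0.2" --pt "0.016 0 0 0.2" --pt "0.02 0 0 0.4"

```text
time: 4.78
tool_pos: [0.538, -0.1217, 0.0463]
tool_rot: [0.0, 0.755, 0.656, -0.0]
contact_force: [0.3, -1.4, -0.1]
gripper_width: 0.598
```

Request:
jog_arm --pt "0.004 0 0 0" --pt "0.007 0 0 0" --pt "0.01 0 0 0.2" --pt "0.012 0 0 0.2" --pt "0.014 0 0 0.4"

```text
time: 5.2
tool_pos: [0.5398, -0.1079, 0.0462]
tool_rot: [-0.0, 0.757, 0.653, -0.0]
contact_force: [0.0, -0.0, 0.1]
gripper_width: 0.602
```

```bash
python3 look.py w3.png
```

```text
5.2 [ 0.5398 -0.1079  0.0462] 0.6024398812618669 [ 0.02092113 -0.02397598  0.11350178]
tool y yaw -8.406377591161114 tilt [-8.59923540e-05  2.82858754e-05 -9.99999996e-01]
roller [ 0.5385 -0.0465] -5.91 rad 0.0445 len 0.175
line yaw -7.82 y at x=.56 0.009605572839581286 x range 0.43 0.69 resid 0.007992244601039172 n 12303
roller to line along n: 0.05855359429928929 yaw err 1.911198432773765
```

Request:
jog_arm --pt "0.003 0 0 -0.2" --pt "0.006 0 0 -0.2" --pt "0.009 0 0 -0.3" --pt "0.012 0 0 -0.3" --pt "0.015 0 0 -0.3"

```text
time: 5.67
tool_pos: [0.5421, -0.093, 0.0463]
tool_rot: [-0.0, 0.755, 0.655, 0.0]
contact_force: [0.0, 0.5, 0.5]
gripper_width: 0.597
```

Request:
jog_arm --pt "0.003 0 0 0" --pt "0.006 0 0 0" --pt "0.009 0 0 0" --pt "0.012 0 0 0" --pt "0.015 0 0 0"

```text
time: 6.08
tool_pos: [0.5442, -0.0782, 0.0463]
tool_rot: [-0.0, 0.755, 0.655, -0.0]
contact_force: [-0.1, -0.8, -0.0]
gripper_width: 0.596
```

Request:
jog_arm --pt "0.002 0 0 0" --pt "0.004 0 0 0" --pt "0.006 0 0 0" --pt "0.008 0 0 0" --pt "0.01 0 0 0"

```text
time: 6.5
tool_pos: [0.5455, -0.0685, 0.0463]
tool_rot: [0.0, 0.755, 0.655, -0.0]
contact_force: [-0.9, -1.8, 2.5]
gripper_width: 0.604
```

Request:
jog_arm --pt "0.002 0 0 0" --pt "0.004 0 0 0" --pt "0.006 0 0 0" --pt "0.007 0 0 0" --pt "0.008 0 0 0"

```text
time: 6.92
tool_pos: [0.5467, -0.0605, 0.0463]
tool_rot: [-0.0, 0.755, 0.655, -0.0]
contact_force: [0.4, 0.0, 0.2]
gripper_width: 0.601
```

```bash
python3 look.py w4.png
```

```text
6.9167 [ 0.5467 -0.0605  0.0463] 0.6008451405322109 [0.40499008 0.04168592 0.15596396]
tool y yaw -8.097543766623563 tilt [-8.18866799e-05  8.78875997e-05 -9.99999993e-01]
roller [5.423e-01 2.000e-04] -5.83 rad 0.0443 len 0.175
line yaw -8.29 y at x=.56 0.009980472587361136 x range 0.653 0.69 resid 0.0071414388029223536 n 1392
roller to line along n: 0.012211047786012275 yaw err 2.469410075023398
```

View pics/w4.png

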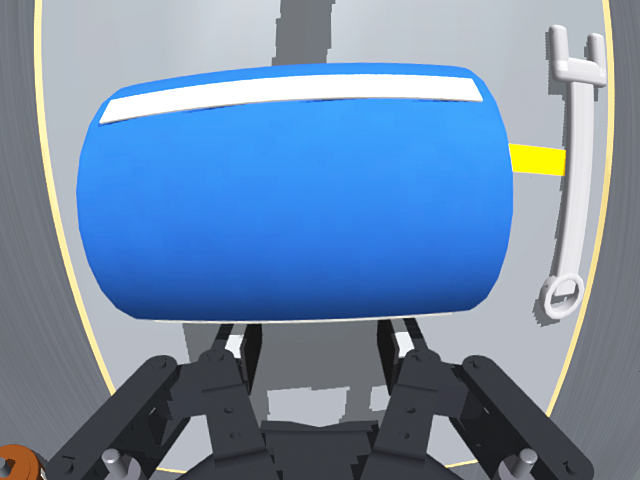

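The roller at about (295,195) is visibly tilted, with its right end ahead, and the line's end shows at (540,160). The side push doesn't yaw it, so I'll back off, measure from above, then straddle it from the top to square and centre it.

Request:
jog_arm --pt "-0.012 0 0 0" --pt "-0.02 0 -0.01 0" --pt "-0.02 0 -0.05 0" --pt "-0.02 0 -0.09 0" --pt "-0.02 0 -0.13 0" --fingers 1.0

```text
time: 7.38
tool_pos: [0.543, -0.0816, 0.1779]
tool_rot: [-0.0, 0.756, 0.655, -0.0]
contact_force: [1.2, -0.1, 1.0]
gripper_width: 1.001
```

Request:
jog_arm --pt "0.01 0 -0.04 0" --pt "0.01 0 -0.08 0" --pt "0.01 0 -0.08 0" --pt "0.01 0 -0.08 0" --pt "0.01 0 -0.08 0"

```text
time: 7.8
tool_pos: [0.5451, -0.0713, 0.2567]
tool_rot: [0.0, 0.756, 0.655, 0.0]
contact_force: [0.3, 0.3, -0.7]
gripper_width: 0.999
```

```bash
python3 look.py w5.png
```

```text
7.8 [ 0.5451 -0.0713  0.2567] 0.9990258685637444 [ 0.32272506  0.25681981 -0.68018996]
tool y yaw -8.148327892985638 tilt [ 4.56897260e-04 -3.41760464e-04 -9.99999837e-01]
roller [0.5457 0.003 ] -5.71 rad 0.0434 len 0.136
line yaw -8.01 y at x=.56 0.009486698961758092 x range 0.429 0.689 resid 0.007093913043224362 n 1157
roller to line along n: 0.008437366574004153 yaw err 2.30507219091459
```

View pics/w5.png

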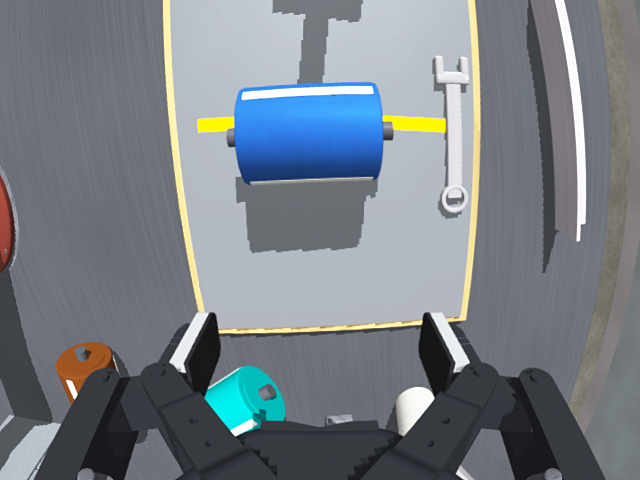

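Viewed from above, the roller is at (310,133), the line's ends at (215,125) and (415,124), and the yaw error is about 2.3°. The lower edge ends in a white stripe, so I'll include white in the silhouette.

```bash
python3 - <<'E'
s=open('h.py').read()
s=s.replace("m=mask(im,'blue'); m=cv2","m=mask(im,'blue'); m=cv2.bitwise_and(cv2.dilate(m,np.ones((25,3),np.uint8)),(im.min(2)>215).astype(np.uint8)*255)|m; m=cv2.morphologyEx(m,cv2.MORPH_OPEN,np.ones((3,3),np.uint8)); m=cv2")
open('h.py','w').write(s)
s=open('look.py').read()
s=s.replace("s=manip.state(); cal,im=grab('wrist',sys.argv[1])","""s=manip.state()
if len(sys.argv)>2: cal=dict(cams.get_calibration('wrist'));cal['fish']=1;im=cv2.imread('pics/'+sys.argv[1])[:,:,::-1].copy()
else: cal,im=grab('wrist',sys.argv[1])""")
s+="""
t=np.array(s['tool_pos'])[:2]; print('TCP->roller in tool x,y:',(m[:2,0]@(c-t)).round(4),(m[:2,1]@(c-t)).round(4))
"""
open('look.py','w').write(s)
E
python3 look.py w5.png old
```

```text
7.85 [ 0.5445 -0.0711  0.2551] 1.0002020176002702 [ 0.68690703  0.04821374 -0.74423823]
tool y yaw -8.146718932292945 tilt [-1.97774561e-03  4.15745192e-04 -9.99997958e-01]
roller [0.5447 0.0034] -5.7 rad 0.0432 len 0.135
line yaw -8.01 y at x=.56 0.009776776690939973 x range 0.429 0.687 resid 0.007062119278280335 n 1157
roller to line along n: 0.008416416388725301 yaw err 2.3086372350041167
TCP->roller in tool x,y: 0.0738 -0.0104
```

Request:
jog_arm --pt "0.036 -0.005 0 -7" --pt "0.072 -0.01 0 -14" --pt "0.072 -0.01 0 -21" --pt "0.072 -0.01 0 -28" --pt "0.072 -0.01 0 -35"

```text
time: 8.27
tool_pos: [0.5443, 0.0027, 0.2535]
tool_rot: [-0.002, 0.52, 0.854, -0.001]
contact_force: [-0.1, -1.3, 1.0]
gripper_width: 0.998
```

Request:
jog_arm --pt "0 0 0 -7" --pt "0 0 0 -14" --pt "0 0 0 -21" --pt "0 0 0 -28" --pt "0 0 0 -35"

```text
time: 8.68
tool_pos: [0.5443, 0.0019, 0.2535]
tool_rot: [-0.002, 0.24, 0.971, -0.0]
contact_force: [0.1, -1.0, 1.1]
gripper_width: 1.0
```

Request:
jog_arm --pt "0 0 0.03 -7" --pt "0 0 0.06 -14" --pt "0 0 0.09 -21" --pt "0 0 0.11 -22.4" --pt "0 0 0.11 -22.4"

```text
time: 9.1
tool_pos: [0.5402, 0.0024, 0.138]
tool_rot: [-0.007, 0.05, 0.999, 0.001]
contact_force: [-0.4, -0.1, -1.5]
gripper_width: 1.002
```

```bash
python3 look.py w6.png
```

```text
9.1 [0.5402 0.0024 0.138 ] 1.0023461419564508 [-0.42520066 -0.09284858 -1.48362694]
tool y yaw 84.29152637878467 tilt [-0.01455116  0.00183288 -0.99989245]
roller [5.566e-01 4.000e-04] 83.71 rad 0.0639 len 0.098
line yaw -7.89 y at x=.56 0.009684278255450762 x range 0.43 0.69 resid 0.00753277754407726 n 1562
roller to line along n: 0.009642852872145643 yaw err 91.5947952422215
TCP->roller in tool x,y: -0.0165 -0.0004
```

View pics/w6.png

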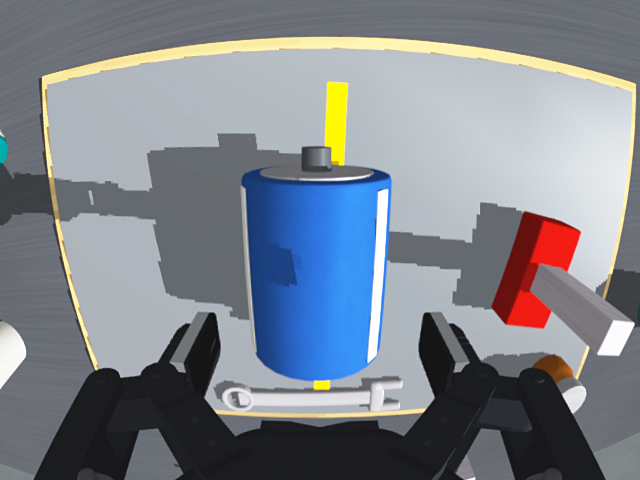

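The roller spans columns 241–392 and the fingers stand at 215 and 422, so it is centred between them. Going down to straddle it.

Request:
jog_arm --pt "0 0 0.02 0" --pt "0 0 0.04 0" --pt "0 0 0.05 0" --pt "0 0 0.05 0" --pt "0 0 0.05 0"

```text
time: 9.57
tool_pos: [0.5457, 0.002, 0.0968]
tool_rot: [-0.0, 0.05, 0.999, -0.0]
contact_force: [-0.0, 0.0, 0.4]
gripper_width: 1.002
```

```bash
cat > st.py <<'E'
from h import *
from scipy.spatial.transform import Rotation as R
s=manip.state(); m=R.from_quat(np.roll(s['tool_rot'],-1)).as_matrix()
print(s['time'],np.round(s['tool_pos'],4),'yaw y',np.degrees(np.arctan2(m[1,1],m[0,1])).round(2),'z',m[:,2].round(4),'w',round(s['gripper_width'],3),'F',np.round(s['contact_force'],1),'T',np.round(s['ft_torque'],2))
E
python3 st.py
```

```text
9.5667 [0.5457 0.002  0.0968] yaw y 84.27 z [-1.e-04 -0.e+00 -1.e+00] w 1.002 F [-0.   0.   0.4] T [0.02 0.04 0.01]
```

Request:
jog_arm --pt "0 0 0.008 0" --pt "0 0 0.016 0" --pt "0 0 0.024 0" --pt "0 0 0.026 0" --pt "0 0 0.026 0"

```text
time: 9.98
tool_pos: [0.5447, 0.0022, 0.0691]
tool_rot: [-0.001, 0.05, 0.999, 0.0]
contact_force: [0.0, -0.4, -0.2]
gripper_width: 1.002
```

Request:
jog_arm --pt "0 0 0 0" --pt "0 0 0 0" --pt "0 0 0 0" --fingers 0.94

```text
time: 10.23
tool_pos: [0.5459, 0.0021, 0.0708]
tool_rot: [0.0, 0.05, 0.999, 0.0]
contact_force: [0.4, -0.5, 1.3]
gripper_width: 0.943
```

Request:
jog_arm --pt "0 0 0 0" --pt "0 0 0 0" --pt "0 0 0 0" --fingers 0.91

```text
time: 10.48
tool_pos: [0.546, 0.0017, 0.0711]
tool_rot: [0.001, 0.05, 0.999, -0.0]
contact_force: [-1.8, -2.3, 4.0]
gripper_width: 0.913
```

```bash
python3 st.py; python3 look.py w7.png|tail -1
```

```text
10.4833 [0.546  0.0017 0.0711] yaw y 84.3 z [ 0.001 -0.001 -1.   ] w 0.913 F [-1.8 -2.3  4. ] T [-0.51  0.25 -0.03]
TCP->roller in tool x,y: -0.0021 0.0009
```

View pics/w7.png

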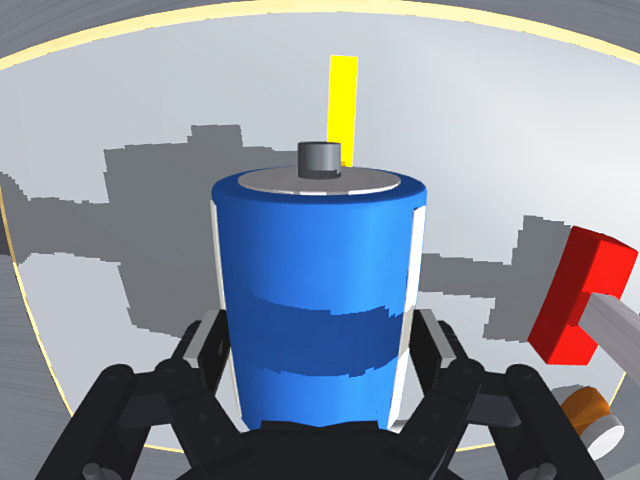

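Pads are just touching (4 N) and the roller is centred between them, with its stub at column 319. I'll roll the last ~10 mm and turn 2.3° inside the straddle.

Request:
jog_arm --pt "0 0.0015 0 0.4" --pt "0 0.003 0 0.8" --pt "0 0.0045 0 1.2" --pt "0 0.006 0 1.6" --pt "0 0.0075 0 2.0"

```text
time: 10.95
tool_pos: [0.5481, 0.0073, 0.0735]
tool_rot: [0.002, 0.067, 0.998, -0.003]
contact_force: [-5.6, -8.3, 16.7]
gripper_width: 0.911
```

Request:
jog_arm --pt "0 0.001 0 0.3" --pt "0 0.0018 0 0.5" --pt "0 0.0023 0 0.8" --pt "0 0.0023 0 0.8" --pt "0 0.0023 0 0.5"

```text
time: 11.37
tool_pos: [0.5487, 0.0093, 0.0744]
tool_rot: [0.002, 0.071, 0.997, -0.003]
contact_force: [-5.6, -8.4, 18.2]
gripper_width: 0.91
```

```bash
python3 st.py
```

```text
11.3667 [0.5487 0.0093 0.0744] yaw y 81.82 z [ 0.0037 -0.0061 -1.    ] w 0.91 F [-5.6 -8.4 18.2] T [-2.03  1.16 -0.13]
```

Request:
jog_arm --pt "0 0 0 0" --pt "0 0 0 0" --pt "0 0 0 0" --pt "0 0 -0.005 0" --pt "0 0 -0.015 0" --fingers 1.0

```text
time: 11.78
tool_pos: [0.5448, 0.0124, 0.0835]
tool_rot: [-0.002, 0.071, 0.997, 0.0]
contact_force: [0.0, 0.4, -0.1]
gripper_width: 0.999
```

Request:
jog_arm --pt "0 0 -0.03 0" --pt "0 0 -0.06 0" --pt "-0.02 0 -0.1 0" --pt "-0.04 0 -0.14 0" --pt "-0.06 0 -0.17 0"

```text
time: 12.2
tool_pos: [0.6057, 0.0038, 0.2576]
tool_rot: [0.0, 0.071, 0.997, 0.0]
contact_force: [1.6, 0.5, 0.7]
gripper_width: 1.001
```

Request:
jog_arm --pt "-0.03 0 0 0" --pt "-0.06 0 0 0" --pt "-0.06 0 0 0" --pt "-0.06 0 0 0" --pt "-0.06 0 0 0"

```text
time: 12.62
tool_pos: [0.6643, -0.0049, 0.2543]
tool_rot: [-0.001, 0.071, 0.997, 0.0]
contact_force: [0.3, -0.8, -0.3]
gripper_width: 1.0
```

```bash
python3 look.py w8.png
```

```text
12.6167 [ 0.6643 -0.0049  0.2543] 1.0001354313942277 [ 0.26323636 -0.81087631 -0.34199965]
tool y yaw 81.81178546213705 tilt [-1.92696655e-03  5.25444506e-04 -9.99998005e-01]
roller [0.542  0.0104] 82.71 rad 0.0689 len 0.091
line yaw -7.81 y at x=.56 0.008760640968067918 x range 0.628 0.689 resid 0.0066900978008057055 n 741
roller to line along n: 0.0008351093977341693 yaw err 90.51356675273745
TCP->roller in tool x,y: 0.1232 -0.0023
```

View pics/w8.png

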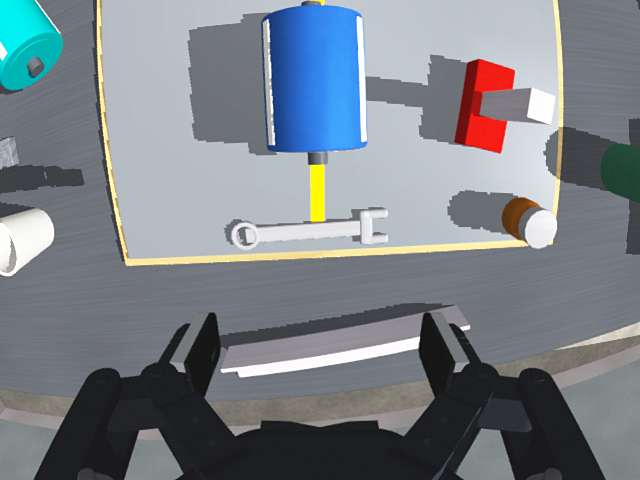

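The stub is at (317,158) and the line at (317,195), so they are visually aligned. The chock is at (487,105), its post top at (540,105). Now the numbers: the transposed tangent measurement, while moving the camera over the chock.

```bash
python3 - <<'E'
s=open('h.py').read()
s=s.replace("p=big(m)\n    x0","p=big(m)\n    tr=np.ptp(p[:,1])>np.ptp(p[:,0]); p=p[:,::-1] if tr else p\n    f=(lambda q:np.asarray(q)[:,::-1]) if tr else np.asarray\n    x0")
s=s.replace("rays(cal,q); n=","rays(cal,f(q)); n=").replace("E=onz(cal,mid,za)","E=onz(cal,f(mid),za)").replace("im.min(2)>215","im.min(2)>200").replace("np.ones((25,3),np.uint8)),","np.ones((25,25),np.uint8)),")
open('h.py','w').write(s)
E
python3 look.py w8.png old; python3 look.py w5.png old | grep rad
python3 - <<'E'
from h import *
for n in ('scene','side'):
    cal,im=grab(n,n+'1.png')
E
```

```text
12.6667 [ 0.6641 -0.0048  0.2547] 1.0042854971286639 [ 0.06058134  0.27826671 -0.87468869]
tool y yaw 81.815350209423 tilt [-1.20676395e-03  3.85669827e-04 -9.99999197e-01]
roller [0.5409 0.0124] -6.04 rad 0.0426 len 0.141
line yaw -7.8 y at x=.56 0.008747874791801655 x range 0.628 0.689 resid 0.0066957069203489455 n 741
roller to line along n: -0.0009816263447994056 yaw err 1.7633995468620318
TCP->roller in tool x,y: 0.1244 -0.0005
roller [ 0.5909 -0.0029] 84.26 rad 0.0431 len 0.135
```

Request:
jog_arm --pt "0 0.035 0 0" --pt "0 0.07 0 0" --pt "0 0.105 0 0" --pt "0 0.14 0 0" --pt "0 0.172 0 0"

```text
time: 13.18
tool_pos: [0.6888, 0.167, 0.2556]
tool_rot: [0.0, 0.071, 0.997, 0.0]
contact_force: [0.5, -0.8, 0.5]
gripper_width: 1.001
```

Request:
jog_arm --pt "0 0 0 0" --pt "0 0 0 0" --pt "0 0 0 0"

```text
time: 13.43
tool_pos: [0.6891, 0.1647, 0.2552]
tool_rot: [0.0, 0.071, 0.997, -0.0]
contact_force: [0.5, -0.2, 0.0]
gripper_width: 1.001
```

```bash
python3 look.py w9.png
```

```text
13.4333 [0.6891 0.1647 0.2552] 1.0013739869679494 [ 0.50351525 -0.20848575  0.04569014]
tool y yaw 81.81368269921428 tilt [ 7.97199445e-05 -4.98779885e-04 -9.99999872e-01]
roller [0.5448 0.0092] -5.82 rad 0.0453 len 0.138
line yaw -7.96 y at x=.56 0.009380432387527254 x range 0.439 0.689 resid 0.007042912936576384 n 994
roller to line along n: 0.002279482900768246 yaw err 2.1385986138181874
TCP->roller in tool x,y: 0.1207 -0.1745
```

View pics/w9.png

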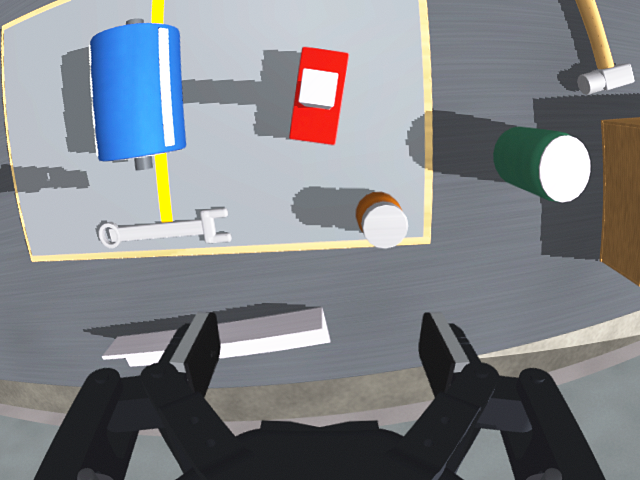

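The roller is at (138,92) with stubs at (135,20) and (144,163), and the chock at (320,95) with its post top at (319,88). The roller's yaw looks little changed. I'll verify via its white stripe (same direction as the axis) and the stubs, and measure the chock too.

```bash
cat > m9.py <<'E'
import sys
from h import *
im=cv2.imread('pics/'+sys.argv[1])[:,:,::-1].copy();cal=dict(cams.get_calibration('wrist'));cal['fish']=1
h=cv2.cvtColor(im,cv2.COLOR_RGB2HSV)
B=big(cv2.morphologyEx(mask(im,'blue'),cv2.MORPH_CLOSE,np.ones((9,25),np.uint8)));x0,y0=B.min(0);x1,y1=B.max(0);print('blue box',x0,y0,x1,y1)
# stripe: blue->white transitions per row
Lp=[];Rp=[]
for r in range(y0+15,y1-12):
    w=np.nonzero((im[r,x0:x1].min(1)>190))[0]
    if len(w)>4: Lp.append([w[0]+x0-.5,r]);Rp.append([w[-1]+x0+.5,r])
for n,p in(('stripeL',Lp),('stripeR',Rp)):
    o,d=rays(cal,p); v=np.linalg.svd(d)[2][2]; u=np.cross(v,[0,0,1]); u*=np.sign(u[0]); print(n,len(p),np.degrees(np.arctan2(u[1],u[0])).round(2))
# stubs: dark grey, low saturation, outside ends of the blue box
for n,(a,b) in(('near',(max(y0-14,0),y0+8)),('far',(y1-5,y1+14))):
    g=(h[a:b,x0:x1,1]<70)&(h[a:b,x0:x1,2]<115)&(h[a:b,x0:x1,2]>50)
    k,l,st,ce=cv2.connectedComponentsWithStats(g.astype(np.uint8)); 
    for i in range(1,k):
        if st[i,4]>25: c=ce[i]+[x0,a]; print(n,st[i],c.round(1),onz(cal,c,.059)[0].round(4),onz(cal,c,.065)[0].round(4))
# chock
r=mask(im,'red'); pr=big(r); print('red',line_on(cal,pr,.046))
bx=cv2.boundingRect(pr); w=(im[bx[1]-5:bx[1]+bx[3],bx[0]:bx[0]+bx[2]].min(2)>225).astype(np.uint8)
q=big(w)+[bx[0],bx[1]-5]; print('post top',line_on(cal,q,.139), q.mean(0))
for e in cv2.approxPolyDP(cv2.convexHull(pr),3,True)[:,0]: print(e,onz(cal,e,.046)[0].round(4))
s1=dict(cams.get_calibration('scene')); print('scene post',onz(s1,[[313.46,291.98]],.139))
o,d=rays(cal,q.mean(0))
print('tri post',tri(cal,q.mean(0),s1,[313.46,291.98]))
E
python3 m9.py w9.png
```

```text
blue box 90 23 185 160
stripeL 108 -48.93
stripeR 108 -17.8
far [45  3  4 12 35] [136.1 163.7] [ 0.6159 -0.0063  0.059 ] [ 0.6157 -0.003   0.065 ]
red (array([0.58491608, 0.17964182]), np.float32(-16.513142), (43.398521423339844, 88.7624282836914))
post top (array([0.58498254, 0.17977121]), np.float32(-16.228947), (23.419939041137695, 23.584993362426758)) [318.19379845  87.20155039]
[303  47] [0.5373 0.1724 0.046 ]
[348  54] [0.5497 0.2123 0.046 ]
[333 144] [0.6327 0.1867 0.046 ]
[289 137] [0.6201 0.147  0.046 ]
scene post [[0.58422727 0.17660691 0.139     ]]
tri post (array([0.58586216, 0.17953452, 0.14430699]), np.float64(0.000813867618831394))
```

```bash
python3 - <<'E'
s=open('m9.py').read()
a=s.index("Lp=[]");b=s.index("for n,p in(")
s=s[:a]+"""W=(im.min(2)>190).astype(np.uint8); W[:y0]=0;W[y1:]=0;W[:,:x0]=0;W[:,x1+12:]=0
q=big(W); ya,yb=q[:,1].min()+5,q[:,1].max()-5; Lp=[];Rp=[]
for r in range(ya,yb): c=q[q[:,1]==r][:,0]; Lp.append([c.min()-.5,r]);Rp.append([c.max()+.5,r])
print('stripe',Lp[0],Rp[0],Lp[-1],Rp[-1])
"""+s[b:]
s=s.replace("st[i,4]>25","st[i,4]>12").replace("<70)&","<90)&").replace(">50)",">30)")
open('m9.py','w').write(s)
E
python3 m9.py w9.png | head -9
python3 - <<'E'
import cv2,numpy as np
im=cv2.imread('pics/w9.png'); print(im[0:26:2,128:146:3].max(2)); print(im[154:172:2,130:158:3].max(2))
E
```

```text
blue box 90 23 185 160
stripe [np.float64(157.5), 33] [np.float64(167.5), 33] [np.float64(164.5), 139] [np.float64(173.5), 139]
stripeL 107 -5.98
stripeR 107 -5.91
far [45  3  4 12 35] [136.1 163.7] [ 0.6159 -0.0063  0.059 ] [ 0.6157 -0.003   0.065 ]
red (array([0.58491608, 0.17964182]), np.float32(-16.513142), (43.398521423339844, 88.7624282836914))
post top (array([0.58498254, 0.17977121]), np.float32(-16.228947), (23.419939041137695, 23.584993362426758)) [318.19379845  87.20155039]
[303  47] [0.5373 0.1724 0.046 ]
[348  54] [0.5497 0.2123 0.046 ]
[[204 206 203 206 206 207]
 [204 204 204 207 205 206]
 [204 204 205 207 207 206]
 [206 204 205 207 207 206]
 [205 203 204 206 206 206]
 [206 204 205 205 207 207]
 [204 205 205 206 206 207]
 [205 205 205 206 205 205]
 [205 204 205 206 208 206]
 [208 207 185 185 188 208]
 [127 135 152 160 144 142]
 [100 135 151 157 155 157]
 [198 247 252 252 252 253]]
[[247 249 251 253 254 251 240 220 206 255]
 [247 245 232 207 201 218 172 150 247 255]
 [205 217 111 138 154 179 146 128 236 255]
 [203 206  97 135 149 181 150 128 217 255]
 [202 207  94 134 148 185 151 121 218 255]
 [202 208  86 131 146 184 153 120 213 255]
 [203 208  79 129 143 186 157 120 214 255]
 [203 207  75 124 139 188 170 182 212 255]
 [203 204 150 176 206 204 203 203 210 255]]
```

Run:
```python
from h import *
cal=dict(cams.get_calibration('wrist'));cal['fish']=1
E=onz(cal,[[136,18],[144.5,170]],.067);print(E,E.mean(0),np.linalg.norm(E[1]-E[0]),np.degrees(np.arctan2(*(E[1]-E[0])[1::-1])),cal['cam_to_world'][:3,3])
```

```text
[[0.47459669 0.02242239 0.067     ]
 [0.62356736 0.00574418 0.067     ]] [0.54908202 0.01408329 0.067     ] 0.14990137636631398 -6.388023483906117 [0.6056687  0.17739833 0.39664753]
```

```bash
python3 st.py
```

```text
13.4833 [0.6892 0.1641 0.2552] yaw y 81.76 z [ 1.e-04 -4.e-04 -1.e+00] w 1.0 F [-0.2 -0.4 -0.1] T [-0.06  0.07  0.01]
```

Request:
jog_arm --pt "0.03 -0.028 0 0" --pt "0.06 -0.055 0 0" --pt "0.09 -0.083 0 0" --pt "0.11 -0.101 0 0" --pt "0.13 -0.12 0 0" --fingers 0.5

```text
time: 13.9
tool_pos: [0.542, 0.0626, 0.2549]
tool_rot: [0.0, 0.073, 0.997, -0.0]
contact_force: [-0.6, -0.6, -0.0]
gripper_width: 0.503
```

Request:
jog_arm --pt "0.03 -0.028 0 0" --pt "0.06 -0.055 0.02 0" --pt "0.06 -0.055 0.06 0" --pt "0.06 -0.055 0.1 0" --pt "0.06 -0.055 0.1 0"

```text
time: 14.32
tool_pos: [0.47, 0.018, 0.1465]
tool_rot: [-0.007, 0.073, 0.997, 0.0]
contact_force: [-1.6, 0.1, -2.5]
gripper_width: 0.502
```

Request:
jog_arm --pt "0 0 0 0" --pt "0 0 0 0"

```text
time: 14.48
tool_pos: [0.4778, 0.0183, 0.1571]
tool_rot: [0.001, 0.072, 0.997, -0.0]
contact_force: [0.1, -0.5, 0.3]
gripper_width: 0.496
```

```bash
python3 st.py; python3 look.py w10.png; python3 -c "
import cv2
im=cv2.imread('pics/w10.png');cv2.imwrite('pics/w10c.png',im[40:440,120:520])"
```

```text
14.4833 [0.4778 0.0183 0.1571] yaw y 81.75 z [ 2.6e-03 -4.0e-04 -1.0e+00] w 0.496 F [ 0.1 -0.5  0.3] T [ 0.04  0.06 -0.02]
14.4833 [0.4778 0.0183 0.1571] 0.4960681193849966 [ 0.10702446 -0.53213086  0.32010524]
tool y yaw 81.74727676606189 tilt [ 2.62479291e-03 -3.70409367e-04 -9.99996487e-01]
roller [0.5652 0.0082] -6.37 rad 0.041 len 0.182
line yaw -7.63 y at x=.56 0.009848549183152311 x range 0.43 0.49 resid 0.007003033763198982 n 1205
roller to line along n: 0.0009867232662332513 yaw err 1.2601948939052052
TCP->roller in tool x,y: -0.088 0.0025
```

View pics/w10.png

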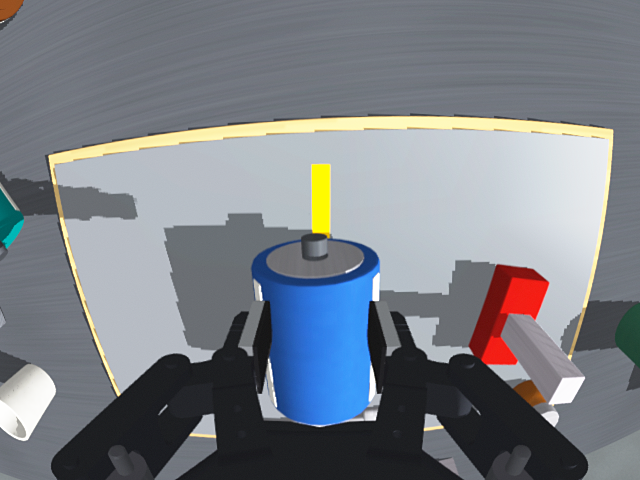

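Stub tip at (314,240), line end at column 321. The near stub is about 3 mm to the −y tool side of my midplane, and the centre about 3 mm short of the line. I'll grip the stub at the roller's own yaw, turn it square, and release.

Request:
jog_arm --pt "0.002 -0.003 0.03 -2" --pt "0.002 -0.003 0.06 -2" --pt "0.002 -0.003 0.09 -2" --pt "0.002 -0.003 0.11 -2" --pt "0.002 -0.003 0.114 -2"

```text
time: 14.95
tool_pos: [0.4751, 0.0166, 0.0412]
tool_rot: [-0.0, 0.054, 0.999, 0.0]
contact_force: [-3.3, 0.5, 1.5]
gripper_width: 0.501
```

Request:
jog_arm --pt "0 0 0 0" --pt "0 0 0 0" --pt "0 0 0 0"

```text
time: 15.2
tool_pos: [0.4757, 0.0161, 0.0428]
tool_rot: [0.001, 0.054, 0.999, -0.0]
contact_force: [-1.4, -0.4, -0.4]
gripper_width: 0.502
```

```bash
python3 st.py
```

```text
15.2 [0.4757 0.0161 0.0428] yaw y 83.82 z [ 2.7e-03 -6.0e-04 -1.0e+00] w 0.502 F [-1.4 -0.4 -0.4] T [ 0.03  0.07 -0.01]
```

Request:
jog_arm --pt "0 0 0 0" --pt "0 0 0 0" --pt "0 0 0 0" --pt "0 0 0 0" --pt "0 0 0 0" --fingers 0.0

```text
time: 15.62
tool_pos: [0.4756, 0.0158, 0.0426]
tool_rot: [0.001, 0.054, 0.999, -0.0]
contact_force: [-2.7, -0.4, 7.4]
gripper_width: 0.183
```

Request:
jog_arm --pt "0 0.0005 0 0.4" --pt "0 0.001 0 0.9" --pt "0 0.0015 0 1.3" --pt "0 0.002 0 1.8" --pt "0 0.003 0 2.2"

```text
time: 16.03
tool_pos: [0.4761, 0.0184, 0.0426]
tool_rot: [0.002, 0.073, 0.997, -0.001]
contact_force: [-0.2, -3.9, 5.0]
gripper_width: 0.18
```

Request:
jog_arm --pt "0 0 0 0" --pt "0 0 0 0"

```text
time: 16.2
tool_pos: [0.4761, 0.0185, 0.0426]
tool_rot: [0.002, 0.073, 0.997, -0.001]
contact_force: [-0.6, -3.0, 5.5]
gripper_width: 0.186
```

```bash
python3 st.py
```

```text
16.2 [0.4761 0.0185 0.0426] yaw y 81.61 z [ 0.0034 -0.0017 -1.    ] w 0.186 F [-0.6 -3.   5.5] T [-0.45  0.11 -0.02]
```

Request:
jog_arm --pt "0 0 0 0" --pt "0 0 0 0" --pt "0 0 -0.03 0" --pt "0 0 -0.07 0" --pt "0 0 -0.11 0" --fingers 0.5

```text
time: 16.62
tool_pos: [0.4729, 0.0195, 0.1504]
tool_rot: [-0.002, 0.073, 0.997, 0.0]
contact_force: [0.9, -0.4, 0.0]
gripper_width: 0.502
```

Request:
jog_arm --pt "-0.02 0 -0.035 0" --pt "-0.05 0 -0.06 0" --pt "-0.09 0 -0.08 0" --pt "-0.13 0 -0.1 0" --pt "-0.16 0 -0.1 0"

```text
time: 17.03
tool_pos: [0.6362, -0.0044, 0.2556]
tool_rot: [0.004, 0.073, 0.997, 0.0]
contact_force: [-0.1, 0.2, 1.2]
gripper_width: 0.5
```

Request:
jog_arm --pt "0 0 0 0" --pt "0 0 0 0" --pt "0 0 0 0"

```text
time: 17.28
tool_pos: [0.6322, -0.004, 0.2497]
tool_rot: [-0.001, 0.073, 0.997, 0.0]
contact_force: [-0.0, 0.4, -0.3]
gripper_width: 0.498
```

```bash
python3 look.py w11.png; python3 m9.py w11.png
```

```text
17.2833 [ 0.6322 -0.004   0.2497] 0.4984318186186881 [-0.00613025  0.36438007 -0.33179092]
tool y yaw 81.60159572327039 tilt [-2.25797302e-03  5.35703305e-04 -9.99997307e-01]
roller [0.5488 0.0109] -9.38 rad 0.0422 len 0.137
line yaw -8.05 y at x=.56 0.009140004846136779 x range 0.43 0.689 resid 0.0066129259384567485 n 1018
roller to line along n: -0.0001292438799132184 yaw err -1.334574332851325
TCP->roller in tool x,y: 0.0847 0.0025
blue box 266 43 369 193
stripe [np.float64(360.5), 48] [np.float64(380.5), 48] [np.float64(369.5), 100] [np.float64(380.5), 100]
stripeL 53 -6.0
stripeR 53 -8.04
near [42  6  9  8 64] [311.6  38.6] [0.4765 0.0138 0.059 ] [0.4778 0.0137 0.065 ]
far [41  6  8  8 55] [310.2 197.3] [ 0.619  -0.0088  0.059 ] [ 0.6178 -0.0085  0.065 ]
red (array([0.58220618, 0.17380923]), np.float32(-16.278152), (54.65595626831055, 88.74639129638672))Traceback (most recent call last):
  File "m9.py", line 22, in <module>
    q=big(w)+[bx[0],bx[1]-5]; print('post top',line_on(cal,q,.139), q.mean(0))
      ~~~^^^
  File "h.py", line 32, in big
    c=max(cv2.findContours(m,cv2.RETR_EXTERNAL,cv2.CHAIN_APPROX_NONE)[0],key=cv2.contourArea)
ValueError: max() iterable argument is empty
```

Run:
```python
import cv2,numpy as np
im=cv2.imread('pics/w11.png')
for r in (33,36,39,42,196,199,202,205): print(r,' '.join('%d/%d'%(im[r,c,2],im[r,c,0]) for c in range(296,340,2)))
for r in (60,100,140,180): print(r,[(c,tuple(im[r,c])) for c in (256,260,262,264,266,268,270,366,370,374,378,380,382,384)])
```

```text
33 197/212 197/211 196/210 195/211 196/210 197/212 200/215 199/216 243/203 255/0 255/0 255/0 255/0 255/0 255/0 255/9 203/218 198/213 199/213 198/212 199/213 197/212
36 197/211 196/211 196/210 196/211 196/211 200/214 88/97 54/60 65/75 84/102 100/118 117/138 118/140 139/162 136/160 133/153 155/171 199/211 199/213 199/214 198/212 197/212
39 195/210 196/211 195/210 196/210 197/212 202/217 87/94 56/64 68/76 91/100 107/118 122/137 124/140 148/161 142/157 139/152 154/166 201/213 197/209 198/213 198/213 197/212
42 202/212 203/212 202/211 205/212 198/207 197/208 85/97 56/73 66/81 83/102 98/118 113/134 121/138 147/156 147/156 141/146 168/174 207/211 203/208 203/209 204/213 202/212
196 188/201 188/201 187/200 186/199 190/203 119/129 55/60 68/76 93/102 105/117 120/132 132/144 158/173 147/162 126/157 255/0 231/185 186/203 188/202 187/202 187/202 188/202
199 188/200 187/200 187/200 189/201 190/203 118/128 50/57 68/76 89/101 104/117 118/133 128/144 155/172 143/161 125/157 255/0 231/184 184/200 188/202 188/200 187/202 187/202
202 187/200 188/201 186/199 187/200 188/201 187/200 169/182 152/164 135/15
[... 2602 characters left out ...]
 (260, (np.uint8(121), np.uint8(117), np.uint8(110))), (262, (np.uint8(122), np.uint8(116), np.uint8(111))), (264, (np.uint8(121), np.uint8(116), np.uint8(111))), (266, (np.uint8(119), np.uint8(97), np.uint8(82))), (268, (np.uint8(177), np.uint8(186), np.uint8(189))), (270, (np.uint8(178), np.uint8(187), np.uint8(189))), (366, (np.uint8(216), np.uint8(174), np.uint8(146))), (370, (np.uint8(206), np.uint8(199), np.uint8(192))), (374, (np.uint8(206), np.uint8(197), np.uint8(190))), (378, (np.uint8(206), np.uint8(199), np.uint8(193))), (380, (np.uint8(206), np.uint8(199), np.uint8(192))), (382, (np.uint8(206), np.uint8(198), np.uint8(191))), (384, (np.uint8(206), np.uint8(201), np.uint8(191)))]
```

Run:
```python
from h import *
cal=dict(cams.get_calibration('wrist'));cal['fish']=1
S=onz(cal,[[318,39],[315.4,197]],.059);L=onz(cal,[[319.6,33],[321,205]],.014)
y=lambda P:np.degrees(np.arctan2(*(P[1]-P[0])[1::-1]))
print(S,L,y(S),y(L)); l=np.radians(-8.0);n=np.array([-np.sin(l),np.cos(l)])
print('stub offsets to line (mm)',[(n@(p[:2]-L.mean(0)[:2])*1000).round(2) for p in S], 'roller mid',S.mean(0))
N=[]
for q in ([[265.5,60],[265.5,180]],[[369.5,60],[369,100],[368.8,140],[367,180]]):
    o,d=rays(cal,q); v=np.linalg.svd(d)[2][2]; v*=np.sign(v[1]); N.append(v)
b=N[0]+N[1]; u=np.cross(b,[0,0,1]);u*=np.sign(u[0]);print('sil yaw',np.degrees(np.arctan2(u[1],u[0])), 'half',np.degrees(np.arccos(N[0]@N[1]))/2, [y(np.array([[0,0,0],np.cross(v,[0,0,1])*np.sign(np.cross(v,[0,0,1])[0])])) for v in N])
```

```text
[[ 0.47771176  0.01918769  0.059     ]
 [ 0.61943871 -0.00403107  0.059     ]] [[ 0.46202022  0.022988    0.014     ]
 [ 0.63833116 -0.00134721  0.014     ]] -9.303970694464473 -7.858561178248427
stub offsets to line (mm) [np.float64(-1.8), np.float64(-5.07)] roller mid [0.54857524 0.00757831 0.059     ]
sil yaw -8.923325953514302 half 7.863697048103019 [np.float64(-9.279271281804577), np.float64(-8.567872259912312)]
```

Several edge measures agree: the roller is now at −9.1° against the line's −7.9°, so I slightly over-turned it, and its centre is 3.4 mm short. I'll re-grip the stub and turn back 1.2°.

Request:
jog_arm --pt "0.035 0 0 0" --pt "0.075 0 0 0" --pt "0.115 0 0 0" --pt "0.1585 0 0 0" --pt "0.1585 0 0.02 0"

```text
time: 17.75
tool_pos: [0.4726, 0.0202, 0.236]
tool_rot: [0.005, 0.073, 0.997, -0.0]
contact_force: [2.2, 0.6, 1.7]
gripper_width: 0.501
```

Request:
jog_arm --pt "0 0 0.03 0" --pt "0 0 0.06 0" --pt "0 0 0.09 0" --pt "0 0 0.11 0" --pt "0 0 0.11 0"

```text
time: 18.17
tool_pos: [0.4711, 0.0197, 0.1155]
tool_rot: [-0.005, 0.073, 0.997, 0.0]
contact_force: [-0.2, 0.4, -0.4]
gripper_width: 0.504
```

```bash
python3 st.py
python3 - <<'E'
from h import *
cal,im=grab('wrist','w12.png')
for r in range(150,300,8):
    row=im[r,280:360].astype(int); d=np.nonzero((row.max(1)<185)&(np.ptp(row,1)<45))[0]
    if len(d): print(r,d.min()+280,d.max()+280,len(d))
E
```

```text
18.1667 [0.4711 0.0197 0.1155] yaw y 81.61 z [-0.0093  0.0012 -1.    ] w 0.504 F [-0.2  0.4 -0.4] T [-0.05  0.02 -0.07]
262 280 309 30
270 280 338 52
278 281 351 71
286 280 359 80
294 280 359 80
```

Request:
jog_arm --pt "0 0 0.03 0" --pt "0 0 0.06 0" --pt "0 0 0.077 0" --pt "0 0 0.077 0" --pt "0 0 0.077 0"

```text
time: 18.63
tool_pos: [0.4764, 0.019, 0.0452]
tool_rot: [0.001, 0.073, 0.997, -0.0]
contact_force: [-0.1, -0.8, 0.6]
gripper_width: 0.501
```

Request:
jog_arm --pt "0 0 0 0" --pt "0 0 0 0" --pt "0 0 0 0" --pt "0 0 0 0" --pt "0 0 0 0" --fingers 0.0

```text
time: 19.05
tool_pos: [0.4772, 0.0187, 0.0465]
tool_rot: [0.001, 0.073, 0.997, -0.0]
contact_force: [-4.5, -0.2, 6.9]
gripper_width: 0.182
```

```bash
python3 st.py
```

```text
19.05 [0.4772 0.0187 0.0465] yaw y 81.62 z [ 2.2e-03 -8.0e-04 -1.0e+00] w 0.182 F [-4.5 -0.2  6.9] T [-0.1   0.82  0.  ]
```

Request:
jog_arm --pt "0 0 0 -0.4" --pt "0 0 0 -0.8" --pt "0 0 0 -1.2" --pt "0 0 0 -1.2" --pt "0 0 0 -1.2"

```text
time: 19.47
tool_pos: [0.4773, 0.0184, 0.0465]
tool_rot: [0.001, 0.063, 0.998, -0.001]
contact_force: [-6.1, -0.6, 6.5]
gripper_width: 0.177
```

Request:
jog_arm --pt "0 0 0 0" --pt "0 0 0 0" --pt "0 0 -0.03 0" --pt "0 0 -0.07 0" --pt "0 0 -0.11 0" --fingers 0.5

```text
time: 19.88
tool_pos: [0.4755, 0.0192, 0.1547]
tool_rot: [-0.0, 0.063, 0.998, 0.0]
contact_force: [2.2, 0.0, 0.2]
gripper_width: 0.5
```

Request:
jog_arm --pt "-0.02 0 -0.035 0" --pt "-0.05 0 -0.06 0" --pt "-0.09 0 -0.08 0" --pt "-0.13 0 -0.1 0" --pt "-0.16 0 -0.1 0"

```text
time: 20.3
tool_pos: [0.639, -0.0014, 0.2601]
tool_rot: [0.005, 0.063, 0.998, -0.0]
contact_force: [-0.5, 0.3, 0.7]
gripper_width: 0.5
```

Request:
jog_arm --pt "0 0 0 0" --pt "0 0 0 0" --pt "0 0 0 0" --fingers 1.0

```text
time: 20.55
tool_pos: [0.6347, -0.001, 0.2537]
tool_rot: [-0.0, 0.063, 0.998, 0.0]
contact_force: [-0.0, -0.3, -0.6]
gripper_width: 0.9
```

```bash
cat > mr.py <<'E'
import sys
from h import *
from scipy.spatial.transform import Rotation as R
s=manip.state(); m=R.from_quat(np.roll(s['tool_rot'],-1)).as_matrix(); cal,im=grab('wrist',sys.argv[1])
I=im.astype(int); sat=np.ptp(I,2); v=I.max(2)
yel=(mask(im,'yellow')>0)
blue=mask(im,'blue'); B=big(cv2.morphologyEx(blue,cv2.MORPH_CLOSE,np.ones((9,25),np.uint8))); y0,y1=B[:,1].min(),B[:,1].max(); xc=(B[:,0].min()+B[:,0].max())//2
def stub(rows):
    o=[]
    for r in rows:
        d=np.nonzero((v[r,xc-22:xc+23]<178)&(sat[r,xc-22:xc+23]<48))[0]+xc-22
        if 12<=len(d)<=30: o.append([(d.min()+d.max())/2,r])
    return np.median(o,0),len(o)
(sn,a),(sf,b)=stub(range(y0-9,y0)),stub(range(y1+1,y1+9))
def ln(rows):
    o=[]
    for r in rows:
        d=np.nonzero(yel[r,xc-40:xc+40])[0]+xc-40
        if len(d)>8:o.append([(d.min()+d.max())/2,r])
    return o
Lp=ln(range(0,max(y0-12,0)))+ln(range(y1+12,y1+28)); Q=onz(cal,Lp,.014)
sl,b0=np.polyfit(Q[:,0],Q[:,1],1); l=np.arctan(sl); n=np.array([-np.sin(l),np.cos(l)])
S=onz(cal,[sn,sf],.059); e=S[1]-S[0]
print('stubs',sn,sf,a,b,'mid',S.mean(0).round(4),'len',np.linalg.norm(e).round(4),'yaw',np.degrees(np.arctan2(e[1],e[0])).round(2),'line',np.degrees(l).round(2),'y.56',(sl*.56+b0).round(4),len(Lp))
print('offset of ends from line mm',[((n@(p[:2]-[0,b0]))*1000).round(2) for p in S])
N=[]
rr=range(int(y0+.15*(y1-y0)),int(y1-.2*(y1-y0)),4)
for sgn in(-1,1):
    P=[]
    for r in rr:
        c=xc+sgn*20
        # roller pixel = blue or bright white; walk outward
        while (blue[r,c] or I[r,c].min()>172 and not(abs(I[r,c,2]-I[r,c,0])>9 and v[r,c]<225)) and 0<c<638: c+=sgn
        P.append([c-sgn*.5,r])
    P=np.array(P); f=np.polyfit(P[:,1],P[:,0],1); g=abs(P[:,0]-np.polyval(f,P[:,1]))<2; P=P[g]
    w=np.linalg.svd(rays(cal,P)[1])[2][2]; w*=np.sign(w[1]); N.append(w); u=np.cross(w,[0,0,1]);u*=np.sign(u[0]); print('edge',P[0],P[-1],len(P),np.degrees(np.arctan2(u[1],u[0])).round(2))
o=cal['cam_to_world'][:3,3]; bb=N[0]+N[1]; bb/=np.linalg.norm(bb); u=np.cross(bb,[0,0,1]);u/=np.linalg.norm(u);x=S.mean(0)[0]
yy=o[1]-(bb[0]*(x-o[0])+bb[2]*(.059-o[2]))/bb[1]; dist=np.linalg.norm(np.cross(u,[x-o[0],yy-o[1],.059-o[2]]))
print('sil yaw',np.degrees(np.arctan(u[1]/u[0])).round(2),'axis y at mid',yy.round(4),'off line mm',(n@(np.array([x,yy])-[0,b0])*1000).round(2),'rad',(dist*np.sin(np.arccos(N[0]@N[1])/2)).round(4))
print(s['time'],np.round(s['tool_pos'],4),np.degrees(np.arctan2(m[1,1],m[0,1])).round(2))
E
python3 mr.py w13.png
```

```text
stubs [307.5  37.5] [305.  195.5] 8 8 mid [ 5.489e-01 -5.000e-04  5.900e-02] len 0.1452 yaw -8.24 line -8.03 y.56 0.009 43
offset of ends from line mm [np.float64(-10.68), np.float64(-11.23)]
edge [257.5  64. ] [259.5 160. ] 25 -7.77
edge [353.5  88. ] [352.5 120. ] 2 -8.44
sil yaw -8.11 axis y at mid -0.0006 off line mm -11.08 rad 0.0414
20.55 [ 0.6347 -0.001   0.2537] 82.81
```

The roller is now parallel (−8.15° against −8.0°), but the release let it roll back to 11 mm short on the −y side. That's fine: I'll put the chock on that side and slowly roll it onto the line with the chock's long face, which leaves it snug. Picking up the chock.

Request:
jog_arm --pt "0.014 0.035 0 2" --pt "0.029 0.07 0 4" --pt "0.043 0.104 0 6" --pt "0.058 0.139 0 8" --pt "0.072 0.173 0 9.2" --fingers 1.0

```text
time: 21.02
tool_pos: [0.5831, 0.1811, 0.2545]
tool_rot: [0.001, 0.143, 0.99, 0.0]
contact_force: [0.3, 0.3, -0.2]
gripper_width: 1.0
```

Request:
jog_arm --pt "0 0 0.02 0" --pt "0 0 0.04 0" --pt "0 0 0.04 0" --pt "0 0 0.04 0" --pt "0 0 0.04 0"

```text
time: 21.43
tool_pos: [0.585, 0.1794, 0.2152]
tool_rot: [0.001, 0.143, 0.99, 0.0]
contact_force: [0.1, -0.0, 0.9]
gripper_width: 0.999
```

```bash
python3 st.py
python3 - <<'E'
from h import *
cal,im=grab('wrist','w14.png')
pr=big(mask(im,'red')); print('red',line_on(cal,pr,.046),pr.min(0),pr.max(0))
for e in cv2.approxPolyDP(cv2.convexHull(pr),4,True)[:,0]: print(e,onz(cal,e,.046)[0].round(4))
print(manip.state()['joint_pos'])
E
```

```text
21.4333 [0.585  0.1794 0.2152] yaw y 73.58 z [ 1.6e-03  3.0e-04 -1.0e+00] w 0.999 F [ 0.1 -0.   0.9] T [ 0.01 -0.01  0.04]
red (array([0.58217578, 0.18115799]), np.float32(-16.311205), (43.45289611816406, 90.8528823852539)) [293 160] [344 261]
[341 160] [0.5439 0.212  0.046 ]
[342 261] [0.6317 0.1887 0.046 ]
[296 261] [0.62   0.1489 0.046 ]
[293 165] [0.5366 0.1723 0.046 ]
[297 160] [0.5336 0.1768 0.046 ]
[ 1.75678975e-01  3.11520112e-02  1.66118287e+00  3.18111463e-05
  1.44665464e+00 -1.10829241e+00]
```

Request:
jog_arm --pt "0 0 0.03 0" --pt "0 0 0.06 0" --pt "0 0 0.09 0" --pt "0 0 0.11 0" --pt "0 0 0.116 0"

```text
time: 21.9
tool_pos: [0.5833, 0.1787, 0.0949]
tool_rot: [-0.002, 0.143, 0.99, -0.001]
contact_force: [-0.9, 0.4, 0.2]
gripper_width: 0.998
```

Request:
jog_arm --pt "0 0 0 0" --pt "0 0 0 0" --pt "0 0 0 0" --pt "0 0 0 0" --pt "0 0 0 0" --fingers 0.0

```text
time: 22.32
tool_pos: [0.5862, 0.1797, 0.1]
tool_rot: [0.002, 0.143, 0.99, 0.0]
contact_force: [-1.1, -2.8, 1.2]
gripper_width: 0.301
```

Request:
jog_arm --pt "0 0 0 0" --pt "0 0 0 0" --pt "0 0 0 0"

```text
time: 22.57
tool_pos: [0.5862, 0.1794, 0.1]
tool_rot: [0.001, 0.143, 0.99, 0.0]
contact_force: [-0.7, -1.4, 5.5]
gripper_width: 0.273
```

```bash
python3 st.py
```

```text
22.5667 [0.5862 0.1794 0.1   ] yaw y 73.6 z [ 2.9e-03 -4.0e-04 -1.0e+00] w 0.273 F [-0.7 -1.4  5.5] T [-0.37  0.2   0.03]
```

Request:
jog_arm --pt "0 0 -0.02 0" --pt "0 0 -0.055 0" --pt "0 0 -0.09 0" --pt "0 0 -0.12 0" --pt "0 0 -0.13 0"

```text
time: 22.98
tool_pos: [0.5869, 0.1802, 0.2331]
tool_rot: [0.004, 0.143, 0.99, 0.001]
contact_force: [1.2, 0.4, -2.2]
gripper_width: 0.272
```

```bash
python3 st.py
```

```text
22.9833 [0.5869 0.1802 0.2331] yaw y 73.61 z [ 0.0074  0.0017 -1.    ] w 0.272 F [ 1.2  0.4 -2.2] T [ 0.01 -0.04  0.04]
```

Request:
jog_arm --pt "-0.003 -0.027 0 -2" --pt "-0.006 -0.06 0 -4" --pt "-0.01 -0.095 0 -6" --pt "-0.013 -0.13 0 -8" --pt "-0.0165 -0.16 0 -8.4"

```text
time: 23.4
tool_pos: [0.5538, 0.02, 0.2251]
tool_rot: [-0.002, 0.069, 0.998, -0.0]
contact_force: [0.4, -0.1, -4.1]
gripper_width: 0.274
```

```bash
python3 st.py
python3 - <<'E'
from h import *
s=manip.state()['tool_pos'][:2]; n=np.array([.139,.990]);u=np.array([.990,-.139]); t=np.array([.549,-.0005])-.085*n
print((t-s)@-u,(t-s)@n)
E
```

```text
23.4 [0.5538 0.02   0.2251] yaw y 82.08 z [-4.e-03  1.e-04 -1.e+00] w 0.274 F [ 0.4 -0.1 -4.1] T [-0.05 -0.04 -0.05]
0.0019016675498896888 -0.10587919249066478
```

Request:
jog_arm --pt "0.001 -0.03 0 0" --pt "0.002 -0.06 0 0" --pt "0.002 -0.09 0 0" --pt "0.002 -0.106 0 0" --pt "0.002 -0.106 0 0"

```text
time: 23.82
tool_pos: [0.5374, -0.086, 0.2253]
tool_rot: [-0.002, 0.072, 0.997, -0.0]
contact_force: [-0.2, -0.0, -4.6]
gripper_width: 0.278
```

Request:
jog_arm --pt "0 0 0.03 0" --pt "0 0 0.06 0" --pt "0 0 0.09 0" --pt "0 0 0.11 0" --pt "0 0 0.115 0"

```text
time: 24.23
tool_pos: [0.5345, -0.0812, 0.1059]
tool_rot: [-0.006, 0.07, 0.998, 0.002]
contact_force: [-1.3, -0.7, -5.3]
gripper_width: 0.273
```

Request:
jog_arm --pt "0 0 0 0" --pt "0 0 0 0" --pt "0 0 0 0"

```text
time: 24.48
tool_pos: [0.5403, -0.0833, 0.1149]
tool_rot: [0.002, 0.07, 0.998, -0.0]
contact_force: [0.5, -0.8, -3.5]
gripper_width: 0.272
```

```bash
python3 st.py; cp look.py /tmp; python3 look.py w15.png | tail -5
```

```text
24.4833 [ 0.5403 -0.0833  0.1149] yaw y 82.02 z [ 3.3e-03 -8.0e-04 -1.0e+00] w 0.272 F [ 0.5 -0.8 -3.5] T [-0.02 -0.05 -0.01]
tool y yaw 82.01817058246144 tilt [ 3.31168199e-03 -8.35366244e-04 -9.99994167e-01]
roller [0.5556 0.0017] -9.41 rad 0.0521 len 0.177
line yaw -9.99 y at x=.56 0.004760206545798368 x range 0.43 0.49 resid 0.00788073418472178 n 1429
roller to line along n: 0.0037818615720604278 yaw err 0.5791866941440365
TCP->roller in tool x,y: -0.0033 0.0863
```

Request:
jog_arm --pt "0 0 0.006 0" --pt "0 0.003 0.011 0" --pt "0 0.006 0.014 0" --pt "0 0.009 0.014 0" --pt "0 0.011 0.014 0"

```text
time: 24.95
tool_pos: [0.5414, -0.0728, 0.1]
tool_rot: [0.001, 0.07, 0.998, -0.001]
contact_force: [1.5, 0.6, -2.7]
gripper_width: 0.271
```

Request:
jog_arm --pt "0 0.0015 0 0" --pt "0 0.003 0 0" --pt "0 0.0045 0 0" --pt "0 0.0055 0 0" --pt "0 0.0065 0 0"

```text
time: 25.37
tool_pos: [0.5422, -0.067, 0.1001]
tool_rot: [0.001, 0.07, 0.998, -0.001]
contact_force: [-0.3, -5.6, 1.7]
gripper_width: 0.272
```

```bash
python3 st.py
```

```text
25.3667 [ 0.5422 -0.067   0.1001] yaw y 82.02 z [ 0.0019 -0.0029 -1.    ] w 0.272 F [-0.3 -5.6  1.7] T [-1.19  0.1   0.03]
```

Request:
jog_arm --pt "0 0.001 -0.0005 0" --pt "0 0.002 -0.0005 0" --pt "0 0.003 -0.0005 0" --pt "0 0.004 -0.0005 0" --pt "0 0.005 -0.0005 0"

```text
time: 25.78
tool_pos: [0.5424, -0.0614, 0.1]
tool_rot: [0.0, 0.07, 0.998, -0.001]
contact_force: [-1.0, -4.0, 9.3]
gripper_width: 0.275
```

Request:
jog_arm --pt "0 0.001 0 0" --pt "0 0.002 0 0" --pt "0 0.003 0 0" --pt "0 0.004 0 0" --pt "0 0.005 0 0"

```text
time: 26.2
tool_pos: [0.5431, -0.0564, 0.1]
tool_rot: [0.0, 0.07, 0.998, -0.001]
contact_force: [-1.0, -6.8, 4.3]
gripper_width: 0.275
```

Request:
jog_arm --pt "0 0.0007 0 0" --pt "0 0.0014 0 0" --pt "0 0.002 0 0" --pt "0 0.002 0 0"

```text
time: 26.53
tool_pos: [0.5434, -0.0545, 0.1]
tool_rot: [0.0, 0.07, 0.998, -0.001]
contact_force: [-0.9, -5.1, 5.3]
gripper_width: 0.273
```

```bash
python3 st.py
python3 - <<'E'
from h import *
cal,im=grab('wrist','w16.png')
s=manip.state();print('n',np.dot(s['tool_pos'][:2],[.139,.9903]))
blue=mask(im,'blue'); B=big(blue); print('blue box',B.min(0),B.max(0))
yel=mask(im,'yellow')>0; ys=np.nonzero(yel.sum(1)>8)[0]; print(ys.min(),ys.max())
E
```

```text
26.5333 [ 0.5434 -0.0545  0.1   ] yaw y 82.01 z [ 7.0e-04 -1.4e-03 -1.0e+00] w 0.273 F [-0.9 -5.1  5.3] T [-1.18  0.04 -0.09]
n 0.021533791784927415
blue box [355 157] [531 383]
59 156
```

View pics/w16.png

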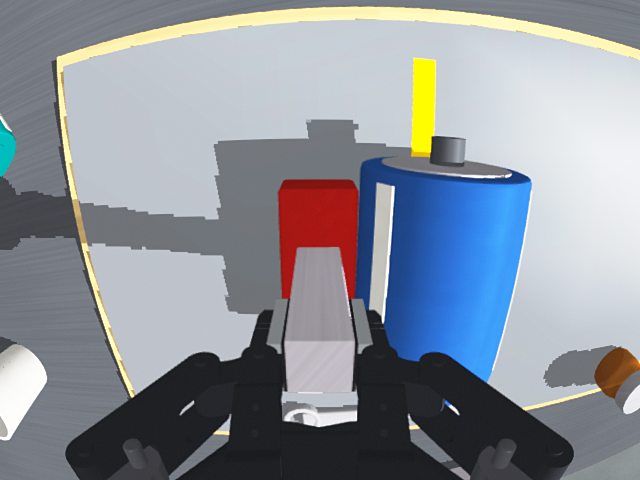

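The picture shows the chock (318,240) long-side against the roller (445,270), near stub at (448,150) and the line end at (424,105). Numeric check:

Run:
```python
from h import *
cal=dict(cams.get_calibration('wrist'));cal['fish']=1
im=cv2.imread('pics/w16.png')[:,:,::-1].copy();I=im.astype(int)
yel=mask(im,'yellow')>0
P=[]
for r in range(64,146,4):
    d=np.nonzero(yel[r,390:460])[0]+390; P.append([(d.min()+d.max())/2,r])
Q=onz(cal,P,.014); sl,b=np.polyfit(Q[:,0],Q[:,1],1); l=np.radians(-8);n=np.array([-np.sin(l),np.cos(l)])
print('line yaw',np.degrees(np.arctan(sl)).round(2),'n',(Q[:,:2]@n).mean().round(4),'y.56',(Q[:,:2]@n).mean()/n[1]-.56*n[0]/n[1])
for r in (139,144,149,154,158):
    d=np.nonzero((I[r,415:485].max(1)<178)&(np.ptp(I[r,415:485],1)<48))[0]+415; c=(d.min()+d.max())/2
    X=onz(cal,[[d.min(),r],[c,r],[d.max(),r]],.059); print(r,d.min(),d.max(),X[1].round(4),'n off line mm',((X[:,:2]@n-(Q[:,:2]@n).mean())*1000).round(1))
B=big(mask(im,'blue'))
print('cam',cal['cam_to_world'][:3,3])
```

```text
line yaw -8.54 n 0.0867 y.56 0.008811889069671508
139 432 465 [0.4774 0.0219 0.059 ] n off line mm [-7.4  1.5 10.6]
144 432 464 [0.48   0.0214 0.059 ] n off line mm [-7.2  1.4 10.2]
149 431 464 [0.4825 0.021  0.059 ] n off line mm [-7.6  1.2 10.4]
154 431 464 [0.4851 0.0208 0.059 ] n off line mm [-7.5  1.4 10.6]
158 415 463 [0.4867 0.016  0.059 ] n off line mm [-15.8  -3.1  10.2]
cam [ 0.4596658  -0.04142893  0.24139761]
```

Request:
jog_arm --pt "0 0 0 0" --pt "0 0 0 0" --pt "0 0 0 0" --pt "0 0 -0.01 0" --pt "0 0 -0.03 0" --fingers 0.45

```text
time: 27.0
tool_pos: [0.5404, -0.0529, 0.1265]
tool_rot: [-0.004, 0.07, 0.998, 0.001]
contact_force: [-0.5, -0.1, -0.2]
gripper_width: 0.447
```

Request:
jog_arm --pt "0 0 -0.03 0" --pt "0 0 -0.06 0" --pt "-0.02 0.02 -0.09 0" --pt "-0.05 0.04 -0.11 0" --pt "-0.085 0.06 -0.12 0"

```text
time: 27.42
tool_pos: [0.6374, -0.0056, 0.255]
tool_rot: [0.003, 0.07, 0.998, 0.0]
contact_force: [1.1, -1.0, 2.0]
gripper_width: 0.45
```

Request:
jog_arm --pt "0 0 0 0" --pt "0 0 0 0" --pt "0 0 0 0" --pt "0 0 0 0"

```text
time: 27.75
tool_pos: [0.6344, -0.0065, 0.2487]
tool_rot: [-0.001, 0.07, 0.998, 0.0]
contact_force: [-0.3, -0.3, -0.2]
gripper_width: 0.45
```

```bash
python3 mr.py w17.png
python3 - <<'E'
from h import *
cal=dict(cams.get_calibration('wrist'));cal['fish']=1
im=cv2.imread('pics/w17.png')[:,:,::-1].copy(); pr=big(mask(im,'red')); print('red@.046',line_on(cal,pr,.046),pr.min(0),pr.max(0))
for e in cv2.approxPolyDP(cv2.convexHull(pr),3,True)[:,0]: print(e,onz(cal,e,.046)[0].round(4))
for r in (90,110,130): print(r,[tuple(int(v) for v in im[r,c]) for c in range(pr[:,0].max()-4,pr[:,0].max()+8)])
E
```

```text
stubs [326.  33.] [323.5 196.5] 1 8 mid [0.549  0.0119 0.059 ] len 0.1482 yaw -8.73 line -7.97 y.56 0.0092 37
offset of ends from line mm [np.float64(2.1), np.float64(0.13)]
edge [280.5  65. ] [280.5 145. ] 13 -8.98
edge [377.5  65. ] [377.5  97. ] 8 -7.56
sil yaw -8.27 axis y at mid 0.0156 off line mm 4.83 rad 0.0424
27.75 [ 0.6344 -0.0065  0.2487] 81.98
red@.046 (array([ 0.54143726, -0.05461893]), np.float32(-8.727328), (39.317466735839844, 89.00791931152344)) [231  70] [273 165]
[272  70] [ 0.5003 -0.0296  0.046 ]
[273 165] [ 0.5884 -0.0422  0.046 ]
[233 165] [ 0.5821 -0.08    0.046 ]
[231  73] [ 0.4957 -0.0675  0.046 ]
90 [(164, 21, 17), (165, 19, 15), (168, 21, 16), (172, 22, 20), (122, 38, 62), (39, 49, 98), (21, 55, 109), (104, 119, 140), (169, 170, 170), (187, 184, 178), (187, 184, 179), (179, 178, 171)]
110 [(165, 24, 17), (163, 23, 19), (165, 23, 15), (168, 21, 14), (150, 32, 53), (32, 53, 109), (24, 60, 114), (95, 108, 136), (194, 189, 179), (192, 188, 180), (185, 182, 176), (181, 179, 173)]
130 [(162, 21, 18), (161, 21, 18), (163, 21, 17), (165, 21, 18), (118, 34, 52), (46, 50, 99), (20, 56, 113), (82, 103, 136), (163, 165, 167), (189, 186, 177), (186, 183, 176), (181, 178, 172)]
```

Run:
```python
from h import *
cal=dict(cams.get_calibration('wrist'));cal['fish']=1
im=cv2.imread('pics/w17.png')[:,:,::-1].copy();I=im.astype(int)
for r in (28,31,34,37,40,194,197,200): print(r,' '.join('%d/%d'%(I[r,c,0],I[r,c,2]) for c in range(308,346,2)))
for r in range(60,175,12): print(r,'R',[ '%d/%d'%(I[r,c,0],I[r,c,2]) for c in range(374,388)],'L',['%d/%d'%(I[r,c,0],I[r,c,2]) for c in range(271,280)])
```

```text
28 189/204 189/203 191/204 189/208 255/139 255/0 255/0 255/0 255/0 255/0 255/0 255/143 188/209 191/205 192/206 192/207 193/207 191/206 192/207
31 190/204 189/204 190/204 189/207 255/136 255/0 255/0 255/0 255/0 255/0 255/0 255/130 191/211 192/208 192/207 192/207 190/206 193/207 191/206
34 190/204 190/204 190/205 177/194 64/62 54/66 55/85 82/104 96/121 115/137 116/142 133/157 131/147 130/145 187/201 192/206 191/205 192/205 191/206
37 191/205 190/204 191/206 178/193 50/55 57/64 70/79 92/104 106/121 121/134 125/138 140/156 134/148 128/142 180/194 192/207 192/206 192/207 192/204
40 195/206 195/206 197/207 181/189 50/57 57/63 74/81 92/99 104/114 120/129 127/134 142/153 137/147 132/139 186/193 198/205 197/206 197/205 196/205
194 182/193 183/195 185/197 115/123 52/54 66/67 82/88 100/108 119/125 128/139 153/165 144/155 131/142 168/180 186/198 184/196 183/195 183/196 182/195
197 181/194 181/194 184/196 113/124 52/59 66/71 84/93 100/113 115/125 124/139 148/168 139/155 126/140 167/182 181/196 180/195 181/195 180/195 181/195
200 181/194 181/194 183/196 167/184 141/98 135/69 101/101 113/117 127/13
[... 1948 characters left out ...]
', '189/201', '188/201', '188/201', '186/201', '186/200', '187/201', '186/201', '187/202'] L ['158/13', '162/10', '161/40', '37/110', '7/113', '46/120', '182/173', '188/178', '184/176']
156 R ['255/255', '248/247', '193/207', '183/199', '186/200', '186/201', '186/200', '187/201', '186/201', '186/201', '186/201', '185/200', '186/201', '186/201'] L ['161/14', '164/12', '148/39', '78/80', '19/111', '59/123', '152/161', '184/174', '182/175']
168 R ['255/255', '231/232', '183/197', '185/198', '186/198', '186/199', '185/198', '186/198', '186/199', '186/198', '187/199', '186/199', '187/199', '185/198'] L ['107/117', '106/116', '96/115', '60/110', '22/110', '60/126', '136/156', '186/174', '183/175']
```

Run:
```python
from h import *
cal=dict(cams.get_calibration('wrist'));cal['fish']=1
l=np.radians(-7.97);n=np.array([-np.sin(l),np.cos(l)]);ln=n@[.56,.0092]
S=onz(cal,[[325.2,37],[323.6,197]],.059);e=S[1]-S[0];print('stub yaw',np.degrees(np.arctan2(e[1],e[0])),'off',(S[:,:2]@n-ln)*1000)
r=np.arange(60,170,12);R=[378.3,377.9,377.9,377.8,377.4,377,376.8,376.2,375.9,375.7];L=[273.2,273.4,273.5,273.4,273.5,273.5,273.7,273.8,274,273.8]
N=[]
for c in(L,R):
    w=np.linalg.svd(rays(cal,np.c_[c,r])[1])[2][2];w*=np.sign(w[1]);N.append(w);u=np.cross(w,[0,0,1]);u*=np.sign(u[0]);print(np.degrees(np.arctan2(u[1],u[0])))
o=cal['cam_to_world'][:3,3];b=N[0]+N[1];b/=np.linalg.norm(b);x=.549;y=o[1]-(b[0]*(x-o[0])+b[2]*(.059-o[2]))/b[1]
u=np.cross(b,[0,0,1]);u/=np.linalg.norm(u);D=np.linalg.norm(np.cross(u,[x-o[0],y-o[1],.059-o[2]]))
print('sil yaw',np.degrees(np.arctan(u[1]/u[0])),'off mm',(n@[x,y]-ln)*1000,'rad',D*np.sin(np.arccos(N[0]@N[1])/2))
C=onz(cal,[[272.3,70],[273,165],[233,165],[231,73]],.046); cc=np.array([.5414,-.0546]); print('chock n off',(cc@n-ln)*1000,'tcp at release',(n@[.5434,-.0545]-ln)*1000)
# scene/side check for look-elsewhere
for nme in('scene','side'): grab(nme,nme+'2.png')
```

```text
stub yaw -8.45227898332038 off [1.32154385 0.10138387]
-8.359954600462553
-8.47657214218407
sil yaw -8.418126466524768 off mm 1.470898264342435 rad 0.045242653572479044
chock n off -65.76271845114559 tcp at release -65.38637521324381
```

Run:
```python
from h import *
cal,im=grab('wrist','w18.png'); a=cv2.imread('pics/w17.png')[:,:,::-1]
d=cv2.absdiff(im[20:210,215:400],a[20:210,215:400].copy()).max(2); print('changed px',(d>40).sum())
for n in('scene','side'):
    A=cv2.imread(f'pics/{n}0.png');B=cv2.imread(f'pics/{n}2.png')
    D=(cv2.absdiff(A,B).max(2)>45).astype(np.uint8); k,l,st,ce=cv2.connectedComponentsWithStats(D); print(n,[(st[i].tolist()) for i in range(1,k) if st[i,4]>60])
s=manip.state();print(s['time'],np.abs(s['contact_force']).max())
manip.job_done()
```

```text
changed px 575
scene [[194, 0, 311, 191, 14808], [507, 0, 15, 21, 70], [488, 0, 152, 279, 16755], [421, 97, 23, 31, 171], [450, 100, 47, 42, 1400], [412, 107, 4, 37, 63], [402, 108, 11, 35, 234], [499, 113, 11, 12, 68], [428, 142, 91, 52, 2420], [190, 152, 40, 43, 456], [395, 183, 14, 19, 134], [230, 196, 14, 12, 75], [234, 203, 100, 130, 4588], [539, 253, 52, 81, 1830]]
side [[0, 0, 79, 54, 2660], [104, 0, 15, 29, 97], [177, 0, 8, 37, 206], [191, 0, 55, 21, 547], [83, 23, 365, 160, 18091], [0, 47, 15, 8, 90], [0, 56, 54, 137, 3118], [206, 63, 23, 40, 589], [413, 65, 30, 30, 655], [49, 149, 22, 43, 494], [106, 151, 65, 65, 1717], [348, 173, 11, 18, 164], [18, 186, 83, 61, 3226], [78, 190, 21, 9, 92], [334, 198, 72, 124, 4804], [152, 213, 12, 29, 108], [164, 212, 17, 45, 520], [99, 231, 53, 18, 237], [167, 231, 70, 166, 4380], [103, 238, 47, 34, 946], [109, 339, 9, 22, 95], [0, 344, 101, 136, 3575], [413, 367, 50, 97, 1252], [62, 404, 83, 76, 4523], [391, 407, 65, 73, 1472], [332, 410, 77, 30, 1246], [333, 439, 15, 6, 65]]
27.95 0.3953076521617101
the job is handed in; nothing more can be done
```

I rolled the blue roller onto the yellow line and set the red chock against its −y side (the robot's right), near the middle of its length. The job was handed in at about 28 s, with the gripper empty and clear of everything.

**How it went:**
- I pushed the roller most of the way with the fingertips, then straddled it from above.
- The straddle left it about 2° off parallel, so I gripped its near stub twice to turn it, sliding it a few millimetres on the mat. Letting go the second time let it roll back to about 11 mm short.
- I then rolled it the rest of the way slowly with the chock's long face.

**Last checks, from above:**
- **Roller:** it lies at −8.4° against the line's −8.0°. Its middle is about 0.7 mm past the line by the stubs, or 1.5 mm by its outline.
- **Chock:** it stood within about 1 mm of the 65 mm contact distance, and within about 0.5° of square to the roller. The overhead camera can't see the contact itself, so snugness rests on the roller having been pushed there by the chock.

**Weaker checks:**
- Two wrist pictures 0.2 s apart differed at 575 pixels. I didn't look into why before handing in, so that doesn't confirm the roller was still.
- My before/after comparison of the scene and side pictures was mostly arm and shadow changes. It flagged areas near the cup and brush that I didn't inspect. I made no move near the tools, jar, cup or can.

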